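# Rotate the vial stock and sort the bench samples

## Task

Put away the mixed containers on the bench. First bring the older vial, which stands at the back of the white stock row, forward onto the row's front spot, then stand the new vial on the back spot behind it; at any time, also stand the red-capped tube in the red holder, the white-capped tube in the white holder and the square bottle in the blue tray. Never tip any of the five over, and leave them all standing upright and let go.

Things in the scene. Friction and masses are not known exactly. Their poses are not given: they have to be found in the camera images.
- old_vial_mid (a point): The older vial: round glass vial with white cap and a green band, 41 mm in diameter, 73 mm tall, weighing about 0.05 kg, which stands on the back spot of the stock row at the start. The point is its centre, half-way up (36.5 mm above its underside); z is up along the vial. The body is full 41 mm wide up to about 45 mm, then narrows to the cap.
- new_vial_mid (a point): The new vial: exactly like the older one (41 mm in diameter, 73 mm tall), standing by itself on the bench at the start. The point is its centre, 36.5 mm above its underside; z is up along the vial.
- red_tube_mid (a point): Small sample tube with a red screw cap, standing on the bench; 70 mm tall, body 17 mm and cap 20 mm in diameter, the cap being the top 16 mm. The point is its centre, 35 mm above its underside; z is up along the tube.
- white_tube_mid (a point): Larger sample tube with a white screw cap, standing on the bench; 85 mm tall, body 23 mm and cap 26 mm in diameter, the cap being the top 15 mm. The point is its centre, 42.5 mm above its underside; z is up along the tube.
- square_bottle_mid (a point): Small square bottle with a round white cap, standing on the bench; body 40 x 40 mm and 48 mm tall with its sides along its own x and y axes, 64 mm tall with the cap (28 mm in diameter). The point is its centre, 32 mm above its underside.
- stock_row: White low-walled lane fixed to the bench, two round green spots on its floor; 132 x 68 x 16 mm, walls 6 mm, floor's upper face 6 mm above the bench. Origin: centre of its underside. x runs along the lane to its back end; the front end, with a green lip, faces the robot. Front spot at x = -34 mm, back spot (under the older vial at the start) at x = +34 mm, y = 0.
- red_holder: Red round shallow cup fixed to the bench, 66 mm in diameter at its foot, 16 mm tall, mouth 48 mm wide inside; its inner floor is 4 mm above the bench. Origin: centre of its underside, at bench level.
- white_holder: White round shallow cup fixed to the bench, same size as the red one (foot 66 mm, 16 mm tall, mouth 48 mm wide inside, inner floor 4 mm above the bench). Origin: centre of its underside, at bench level.
- blue_tray: Blue square tray fixed to the bench, 80 x 80 x 14 mm, walls 5 mm thick, so 70 x 70 mm inside; its inner floor is 5 mm above the bench. Origin: centre of its underside, at bench level; x and y axes along its sides.

How it is judged:
On the way, in this order (a step that is already met when the one before it is completed fails the run):
1. the older vial stands on the front spot of the stock row (x of old_vial_mid in the frame of stock_row between -0.049 and -0.019 m and y of old_vial_mid in the frame of stock_row between -0.015 and 0.015 m and z of old_vial_mid in the frame of stock_row between 0.0375 and 0.0475 m and angle between old_vial_mid's own z axis and vertical below 0.12 rad), for 0.2 s.
2. the new vial stands on the back spot, behind the older one (all of step 1 and x of new_vial_mid in the frame of stock_row between 0.019 and 0.049 m and y of new_vial_mid in the frame of stock_row between -0.015 and 0.015 m and z of new_vial_mid in the frame of stock_row between 0.0375 and 0.0475 m and angle between new_vial_mid's own z axis and vertical below 0.12 rad), for 0.2 s.
At the end, for the whole second after the job is handed in: Old vial within 15 mm (each way) of the front spot, new vial of the back spot; red-capped tube in the red, white-capped in the white holder (17 mm each way), square bottle in the blue tray (19 mm). All on the inner floors (height within 5 mm), upright within 0.12 rad, still (all of step 2 and x of red_tube_mid in the frame of red_holder between -0.017 and 0.017 m and y of red_tube_mid in the frame of red_holder between -0.017 and 0.017 m and z of red_tube_mid in the frame of red_holder between 0.034 and 0.044 m and angle between each of red_tube_mid, white_tube_mid, square_bottle_mid's own z axis and vertical below 0.12 rad and x of white_tube_mid in the frame of white_holder between -0.017 and 0.017 m and y of white_tube_mid in the frame of white_holder between -0.017 and 0.017 m and z of white_tube_mid in the frame of white_holder between 0.0415 and 0.0515 m and x of square_bottle_mid in the frame of blue_tray between -0.019 and 0.019 m and y of square_bottle_mid in the frame of blue_tray between -0.019 and 0.019 m and z of square_bottle_mid in the frame of blue_tray between 0.032 and 0.042 m and linear speed of each of old_vial, new_vial, red_tube, white_tube, square_bottle below 0.02 m/s); the robot touches nothing.
It fails at once if one of the five containers is tipped over (more than 0.7 rad) (angle between any of old_vial_mid, new_vial_mid, red_tube_mid, white_tube_mid, square_bottle_mid's own z axis and vertical above 0.7 rad).
It also fails if it takes over 104 s, if anything falls off the work surface, if the arm or the gripper's body presses on something with over 40 N, if the wrist force passes 120 N, or if a joint passes its speed limit or range.

## Robot

A 6-joint arm with a two-finger parallel gripper is mounted at the origin on a cart in front of the work surface, level with it; the furniture and walls round the work are solid. World frame = base frame: x ahead of the robot, y to its left, z up, the work surface at z = 0. Lengths are in m, angles in rad, forces in N, time in s.
With the tool pointing down it reaches from about 0.35 to 0.95 m from the base axis. Payload 17.4 kg.
Tool frame: the origin (TCP) lies midway between the tips of the shut fingers; the grasp point (between the pads) lies 19 mm behind it; z points along the fingers, y is the direction in which the jaws open and shut (so a half turn about z gives the same grasp; the last joint's range is limited). The gripper opens to 93 mm and grips with 3 to 60 N. Pads are 15 mm wide; open, the fingers measure 128 mm over their backs; the gripper's body (75 mm by 188 mm) begins 65 mm behind the grasp point.
Start: joints at [1.281, 0.116, 1.442, -0, 1.584, -0.038], TCP at [0.168, 0.654, 0.219] pointing down, gripper open.
Joint ranges: [-2.83, 2.83], [-0.83, 2.19], [0.07, 2.5], [-1.14, 4.28], [0.01, 3], [-2.97, 2.97]. Speed limits (rad/s): [1.89, 1.89, 2.22, 3.14, 3.14, 3.14].

## Interface

Orientations are given as a unit quaternion [w, x, y, z].
In Python, from rig import telemetry, optics, workorder gives the robot as it stands.
- The arm moves only by the tool servo_tool, never from a script. Its argument "deltas" is a list of rows, each a list of 7 numbers: the shift along the world's x, y, z in cm, then the turn, a rotation vector about the world's x, y, z in degrees, then the finger opening in cm, from 0 to 9.3. In form: [[dx, dy, dz, rx, ry, rz, fingers], ...]. A call has 1 to 10 rows; each row shifts and turns the pose as measured when the row begins; what a row does not reach is not made up. A row lasts 1/10 s, in which the tool goes at most 50 mm and 8.59 degrees, less where a joint would pass 70% of its speed; a pose out of reach is approached as far as the arm can. A call is refused whole if a number of a shift passes 5 or a number of a turn 8.59, either way. A call with a gripper value outside its range is refused whole. The fingers move at their own pace and stop on an object; "squeeze" is the grip in N (left out, the last holds). Time passes only in rows, so rows that do not move let the fingers close. It gives the time, the measured TCP pose, the force and the opening at its end, in the units of the state.
- telemetry.sense(): the state, without advancing time (a new reading comes with each control period).
- optics.snapshot(name): name is "side" or "top" or "wrist"; returns the picture (420x560x3 uint8, red, green, blue); there is no depth.
- optics.camera_params(name): a dict with "K" (3x3 intrinsics, pixels), "extrinsics" (4x4, takes a point from world to camera coordinates). Camera axes: x right, y up, looking along -z (the intrinsics and any distortion apply to the point x, -y, -z); pixel columns grow to the right and rows downward; lengths in m; the calibration is good to about 2 mm. A picture is of the moment at which its call begins: read the wrist's pose just before it. camera_params takes no time and is no camera call; for the wrist camera it gives the pose at the moment of the call.
- workorder.finish_job(): hands the job in, once; it reports no verdict.
Trained networks look in the newest picture that a camera, given by its name, has taken for a name from the list of things; names that differ only in an ending like _2 or _b are one class to them, and where a whole thing is asked for, a point or a joint stands for the part that bears it (a point fixed in the world has none). Each returns a list of dicts, best first, with "conf" (0 to 1); they miss things now and then, are a little off and sometimes report something else, mostly with a low value. They report only what shows in the picture. A call takes as long as a camera call.
- optics.find_in(camera, name): "box" ([left, top, right, bottom] in pixels, round what is visible of it).
- optics.trace(camera, name): "region" (420x560 bool, what is visible of it) and "box" ([left, top, right, bottom] in pixels, round what is visible of it).
The state is a dict: "time": time; "joint_positions": joint angles; "joint_vel": joint speeds; "effort": joint torques, N m; "tcp_pos": TCP position; "tcp_rot": TCP orientation; "force": force on the tool from outside, world axes, zero at the start; "wrist_torque": the same for the moment, N m; "opening": finger opening in m.
Only numpy, scipy, OpenCV 4.12 (cv2) and the standard library are available. Lean on these libraries where they do the work, as an engineer would, in place of code of your own. Each camera call takes 0.05 s, during which the arm holds its last target.

## Working session

There is one attempt and no reset: what is moved stays moved. The work goes in short steps, Python scripts to look and compute and a tool call to move; the robot and the scene stay as the last step left them, time stands still between calls to the robot, and variables do not carry over. Pictures are saved under pics/ and viewed, and the job is handed in when it is done.

Besides the shell and the picture viewer there is one more tool, called after "Call:" as name(argument=value, ...), one argument or row to a line, values as JSON. servo_tool: Moves the arm, as the interface text tells. Its arguments: {"type":"object","properties":{"deltas":{"type":"array"},"squeeze":{"type":"number"}},"required":["deltas"]}

```bash
mkdir -p pics; ls
python3 - <<'E'
from rig import telemetry, optics, workorder
import cv2
for n in ["side","top"]:
    im=optics.snapshot(n); cv2.imwrite(f"pics/{n}0.png",im[:,:,::-1])
    p=optics.camera_params(n); print(n,p)
s=telemetry.sense(); print(s)
E
```

```text
pics
side {'K': array([[493.55918882,   0.        , 278.47275416],
       [  0.        , 493.55918882, 219.00882667],
       [  0.        ,   0.        ,   1.        ]]), 'extrinsics': array([[ 0.8346433 , -0.55053577,  0.01676073, -0.46853531],
       [ 0.28811698,  0.46233206,  0.83859268, -0.16202365],
       [-0.46942429, -0.69509671,  0.54450106, -0.69841681],
       [ 0.        ,  0.        ,  0.        ,  1.        ]])}
top {'K': array([[457.27348785,   0.        , 285.69501285],
       [  0.        , 457.27348785, 215.27784715],
       [  0.        ,   0.        ,   1.        ]]), 'extrinsics': array([[-0.02399788, -0.99955866,  0.01750966, -0.06000439],
       [ 0.99956668, -0.02369208,  0.01746805, -0.49618534],
       [-0.0170455 ,  0.01792127,  0.99969409, -0.98347752],
       [ 0.        ,  0.        ,  0.        ,  1.        ]])}
{'time': 0.1, 'joint_positions': array([ 1.28122004e+00,  1.16437878e-01,  1.44218604e+00, -1.15483483e-05,
        1.58401013e+00, -3.78172486e-02]), 'joint_vel': array([ 0.0008138 , -0.00199407, -0.00261636, -0.00087555, -0.00294616,
        0.00176974]), 'effort': array([ 2.52050617e-03, -7.22904682e+01, -6.23862147e+01,  7.82127818e-02,
        2.30979844e-02, -6.08404753e-05]), 'tcp_pos': array([0.168119  , 0.65354004, 0.21798682]), 'tcp_rot': array([-7.91592310e-05,  1.25547396e-01,  9.92087486e-01, -5.14674024e-04]), 'force': array([-0.00252023, -0.17679449, -1.27432455]), 'wrist_torque': array([-0.00070216,  0.03199904, -0.00458706]), 'opening': 0.09267523264476211}
```

View pics/top0.png

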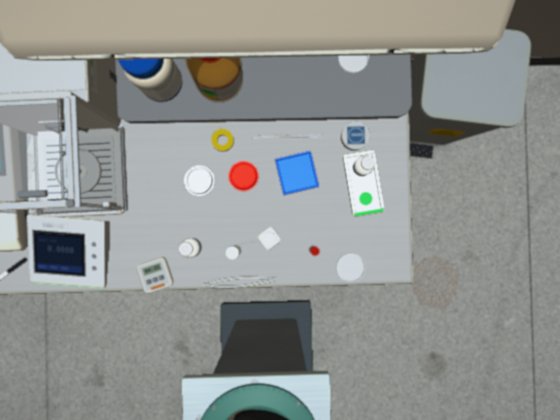

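View pics/side0.png

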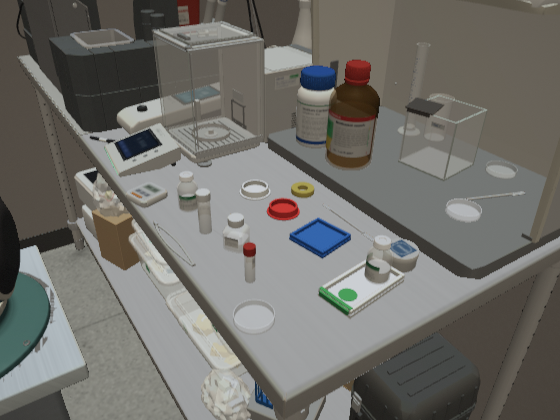

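Run:
```python
from rig import optics
for n in "old_vial_mid red_tube_mid white_tube_mid square_bottle_mid stock_row red_holder white_holder blue_tray".split():
    for c in ["top","side"]:
        r=optics.find_in(c,n)
        print(n,c,[(round(d["conf"],2),[round(float(v),1) for v in d["box"]]) for d in r[:3]])
```

```text
old_vial_mid top [(0.77, [353.1, 155.6, 377.7, 178.2])]
old_vial_mid side [(0.81, [362.0, 236.0, 393.1, 285.5]), (0.41, [267.5, 199.5, 298.9, 218.1])]
red_tube_mid top [(0.47, [226.6, 245.9, 239.4, 262.3])]
red_tube_mid side [(0.58, [246.5, 242.3, 257.0, 286.6])]
white_tube_mid top [(0.67, [226.7, 245.8, 238.2, 260.4])]
white_tube_mid side [(0.88, [197.2, 188.2, 209.8, 238.8]), (0.51, [317.6, 263.4, 403.6, 316.1])]
square_bottle_mid top [(0.68, [257.3, 225.8, 279.8, 251.4]), (0.34, [228.4, 159.8, 258.9, 189.0]), (0.22, [275.7, 152.1, 318.7, 195.3])]
square_bottle_mid side [(0.86, [221.1, 212.5, 252.5, 253.2]), (0.68, [267.9, 199.7, 297.5, 222.6]), (0.19, [194.8, 188.5, 210.7, 236.1])]
stock_row top [(0.82, [341.4, 153.3, 384.7, 218.6])]
stock_row side [(0.56, [318.1, 261.4, 404.4, 316.4])]
red_holder top [(0.96, [228.1, 160.5, 257.5, 187.1])]
red_holder side [(0.67, [266.6, 200.7, 298.2, 221.8])]
white_holder top [(0.8, [184.8, 166.4, 215.3, 194.9])]
white_holder side [(0.62, [238.1, 179.4, 271.8, 202.0]), (0.23, [289.1, 219.0, 349.1, 257.7])]
blue_tray top [(0.88, [274.1, 150.3, 319.9, 195.4])]
blue_tray side [(0.72, [289.2, 217.9, 351.2, 260.2]), (0.43, [222.4, 212.7, 251.9, 251.6])]
```

The top view shows the new vial (189,247), white tube (233,252), bottle (269,238), red tube (314,251), old vial (366,160) and the holders at (199,180), (243,176), (297,172). In the side view they are at about (187,190), (204,212), (235,232), (249,263) and (377,262). Next I'll fit poses from both views.

```bash
cat > h.py <<'E'
import numpy as np, cv2
from rig import telemetry, optics
from scipy.optimize import least_squares
def proj(P,cam):
    if isinstance(cam,str): cam=optics.camera_params(cam)
    K,E=cam["K"],cam["extrinsics"]
    P=np.atleast_2d(P); c=P@E[:3,:3].T+E[:3,3]
    q=np.c_[c[:,0],-c[:,1],-c[:,2]]; u=q@K.T; return u[:,:2]/u[:,2:]
def back(uv,z,cam):
    if isinstance(cam,str): cam=optics.camera_params(cam)
    K,E=cam["K"],cam["extrinsics"]; R,t=E[:3,:3],E[:3,3]
    d=np.linalg.inv(K)@np.array([uv[0],uv[1],1.]); d=np.array([d[0],-d[1],-d[2]])
    C=-R.T@t; w=R.T@d; return C+w*(z-C[2])/w[2]
a=np.linspace(0,2*np.pi,40,endpoint=False); circ=np.c_[np.cos(a),np.sin(a)]
def cyl(parts):  # list of (r,z)
    return np.vstack([np.c_[circ*r,np.full(40,z)] for r,z in parts])
def sq(h,z): 
    return np.array([[sx*h,sy*h,z] for sx in(-1,1) for sy in(-1,1)])
M=dict(vial=cyl([(.0205,0),(.0205,.045),(.0135,.073)]),
 red_tube_mid=cyl([(.0085,0),(.0085,.054),(.01,.054),(.01,.07)]),
 white_tube_mid=cyl([(.0115,0),(.0115,.07),(.013,.07),(.013,.085)]),
 holder=cyl([(.033,0),(.033,.004)]))
def bbox(uv): return np.r_[uv.min(0),uv.max(0)]
def save(name,cam,box=None,draw=(),scale=1):
    im=optics.snapshot(cam)[:,:,::-1].copy() if isinstance(cam,str) else cam.copy()
    for p in draw: cv2.circle(im,tuple(int(round(v)) for v in p),1,(255,0,255),-1)
    if box: im=im[box[1]:box[3],box[0]:box[2]]
    im=cv2.resize(im,None,fx=scale,fy=scale,interpolation=cv2.INTER_CUBIC); cv2.imwrite(f"pics/{name}.png",im)
E
cat > m.py <<'E'
from h import *
cams={c:optics.camera_params(c) for c in("top","side")}
def fit(boxes,m,z0,x0):
    def f(p):
        return np.concatenate([bbox(proj(m+[p[0],p[1],z0],cams[c]))-b for c,b in boxes.items()])
    r=least_squares(f,x0,diff_step=1e-4); return r.x,np.round(r.fun,1)
for n,mm,z0,g in [("old_vial_mid","vial",.006,(366,165)),("new_vial_mid","vial",0,(189,247)),("red_tube_mid","red_tube_mid",0,(314,251)),("white_tube_mid","white_tube_mid",0,(233,252)),("red_holder","holder",0,(243,176)),("white_holder","holder",0,(199,180))]:
    x0=back(g,z0,cams["top"])[:2]
    for cset in (["top"],["side"]):
        bx={}
        for c in cset:
            r=optics.trace(c,n); pr=proj([[x0[0],x0[1],.03]],cams[c])[0]
            r=[d for d in r if abs((d["box"][0]+d["box"][2])/2-pr[0])<15 and abs((d["box"][1]+d["box"][3])/2-pr[1])<20]
            if r: bx[c]=np.array(r[0]["box"],float)
        if bx:
            x,res=fit(bx,M[mm],z0,x0); print(n,cset,np.round(x,4),res)
        else: print(n,cset,"none", x0)
for n,z in (("stock_row",.016),("blue_tray",.014)):
    r=optics.trace("top",n)[0]
    cn=max(cv2.findContours(r["region"].astype(np.uint8),0,2)[0],key=cv2.contourArea)
    bp=cv2.boxPoints(cv2.minAreaRect(cn)); W=np.array([back(p,z,cams["top"]) for p in bp])[:,:2]
    e=W[1]-W[0],W[2]-W[1]; print(n,np.round(W.mean(0),4),[(round(np.linalg.norm(v),4),round(np.degrees(np.arctan2(v[1],v[0])),1)) for v in e])
E
python3 m.py
python3 - <<'E'
import sys; sys.path.insert(0,'.')
from h import *
save("top_z","top",(110,110,420,300),scale=2.5)
save("side_z","side",(150,160,430,340),scale=2.8)
E
```

```text
old_vial_mid ['top'] [ 0.5929 -0.2386] [-1.9  2.   1.8 -2.1]
old_vial_mid ['side'] [ 0.5947 -0.2359] [-0.3  0.   0.3 -0. ]
new_vial_mid ['top'] none [0.43109487 0.13870575]
new_vial_mid ['side'] [0.4342 0.1362] [-2.5  2.3  2.6 -2.2]
red_tube_mid ['top'] [ 0.4211 -0.1262] [-0.8 -1.6  0.7  1.4]
red_tube_mid ['side'] [ 0.4194 -0.127 ] [-0.6  0.8  0.6 -0.8]
white_tube_mid ['top'] [0.4161 0.038 ] [-1.9  1.4  2.1 -1.3]
white_tube_mid ['side'] [0.4177 0.0366] [-1.7  0.2  1.8 -0.3]
red_holder ['top'] [0.5875 0.0194] [-1.8 -1.9  1.8  1.9]
red_holder ['side'] [0.5895 0.0244] [ 0.2  1.  -0.2 -0.9]
white_holder ['top'] [0.5725 0.1149] [-1.1  0.2  1.1 -0.2]
white_holder ['side'] [0.5838 0.1217] [-0.   2.8  0.  -2.5]
stock_row [ 0.5593 -0.2387] [(np.float64(0.0727), np.float64(-82.8)), (np.float64(0.1345), np.float64(-173.1))]
blue_tray [ 0.5852 -0.0969] [(np.float64(0.0807), np.float64(-77.6)), (np.float64(0.0817), np.float64(-167.9))]
```

View pics/top_z.png

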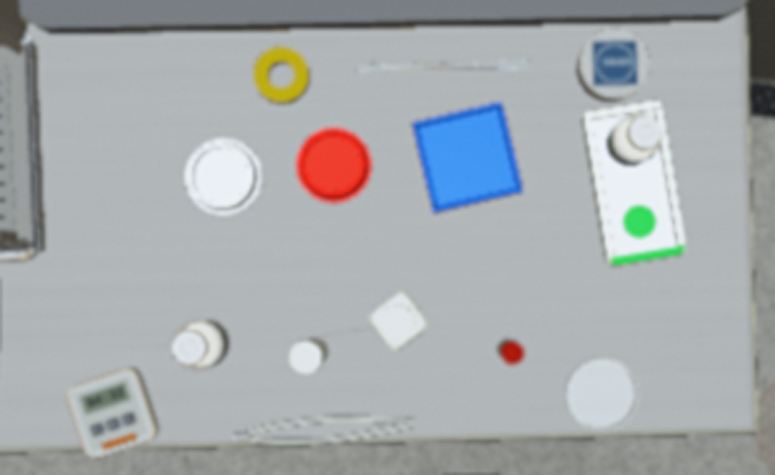

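View pics/side_z.png

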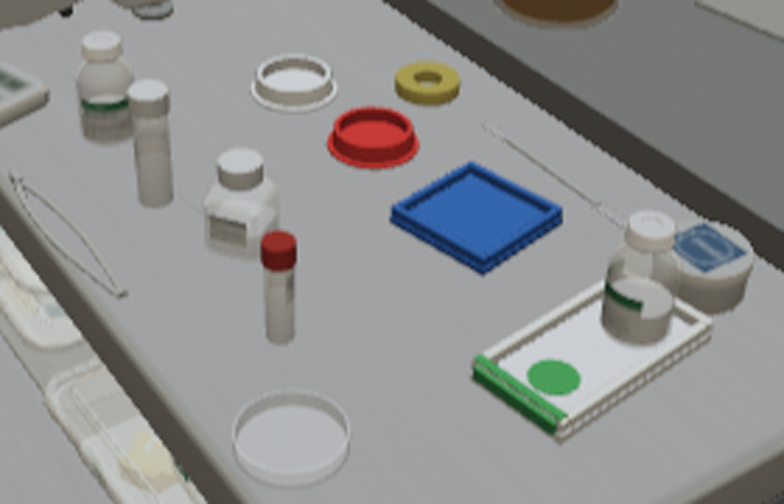

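```bash
cat > ov.py <<'E'
from h import *
def lane(c,yaw,z,hx,hy):
    y=np.radians(yaw);R=np.array([[np.cos(y),-np.sin(y)],[np.sin(y),np.cos(y)]])
    t=np.linspace(-1,1,25)
    q=np.vstack([np.c_[t*hx,0*t+hy],np.c_[t*hx,0*t-hy],np.c_[0*t+hx,t*hy],np.c_[0*t-hx,t*hy]])@R.T+c
    return np.c_[q,0*q[:,0]+z]
obj=[]
def ring(c,r,z): return np.c_[circ*r+c,np.full(40,z)]
obj+= [ring((.588,.021),.033,0),ring((.588,.021),.024,.016)]
obj+= [ring((.576,.1165),.033,0),ring((.576,.1165),.024,.016)]
obj+= [lane((.5585,-.2375),7,.016,.066,.034),lane((.5585,-.2375),7,0,.066,.034)]
obj+= [lane((.5855,-.096),12.3,.014,.04,.04),lane((.5855,-.096),12.3,0,.04,.04)]
obj+= [ring((.594,-.237),.0205,.006),ring((.594,-.237),.0135,.079)]
obj+= [ring((.434,.1365),.0205,0),ring((.434,.1365),.0135,.073)]
obj+= [ring((.417,.0372),.0115,0),ring((.417,.0372),.013,.085)]
obj+= [ring((.42,-.1266),.0085,0),ring((.42,-.1266),.01,.07)]
obj+= [lane((.446,-.033),42,.0,.02,.02),lane((.446,-.033),42,.048,.02,.02)]
P=np.vstack(obj)
for c,b in(("top",(150,120,400,300)),("side",(165,165,420,330))):
    im=optics.snapshot(c)[:,:,::-1]; s=3
    im=cv2.resize(im[b[1]:b[3],b[0]:b[2]],None,fx=s,fy=s,interpolation=cv2.INTER_CUBIC)
    for u,v in proj(P,c):
        cv2.circle(im,(int((u-b[0]+.5)*s),int((v-b[1]+.5)*s)),1,(255,0,255),-1)
    cv2.imwrite(f"pics/ov_{c}.png",im)
E
python3 ov.py
```

```text
(no output)
```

View pics/ov_top.png

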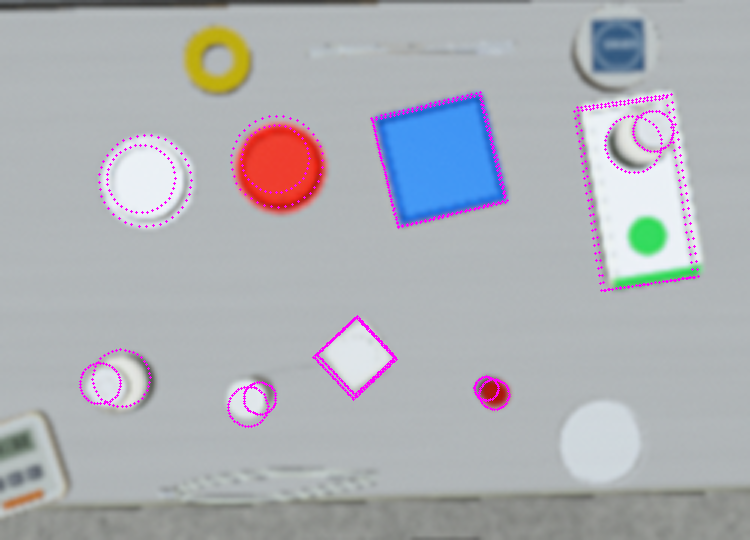

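View pics/ov_side.png

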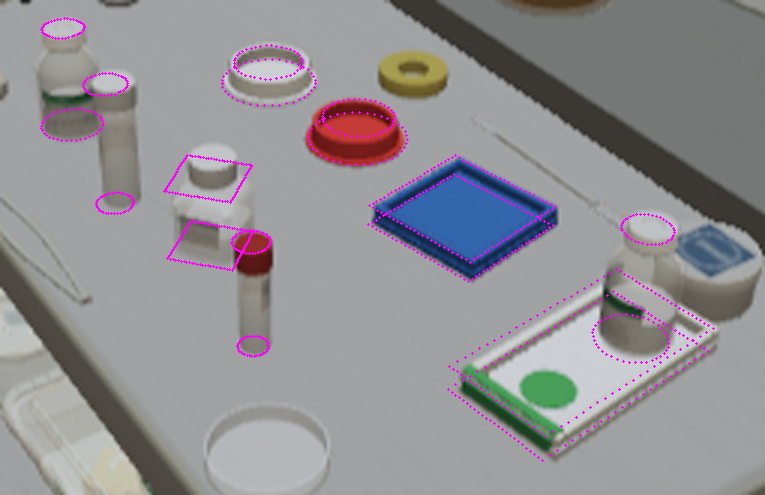

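Run:
```python
from h import *
def tile(c,bs,name,s):
    im=optics.snapshot(c)[:,:,::-1]
    out=[]
    for b in bs:
        t=cv2.resize(im[b[1]:b[1]+40*0+60,b[0]:b[0]+60],None,fx=s,fy=s,interpolation=cv2.INTER_CUBIC)
        for k in range(0,60,10):
            cv2.putText(t,str(b[0]+k),(k*s,9),0,.33,(0,0,255)); cv2.putText(t,str(b[1]+k),(0,k*s+4),0,.33,(0,0,255))
            cv2.line(t,(k*s,0),(k*s,60*s),(255,255,0),1) if 0 else None
            for j in range(0,60,10): cv2.circle(t,(int((k+.5)*s),int((j+.5)*s)),1,(0,0,255),-1)
        out.append(t)
    g=np.vstack([np.hstack(out[:3]),np.hstack(out[3:6])]); cv2.imwrite(f"pics/{name}.png",g)
tile("top",[(160,220),(205,225),(240,210),(285,225),(335,140),(170,150)],"t_top",4)
tile("side",[(160,160),(175,185),(205,205),(220,235),(345,230),(225,160)],"t_side",4)
```

```text
(no output)
```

View pics/t_top.png

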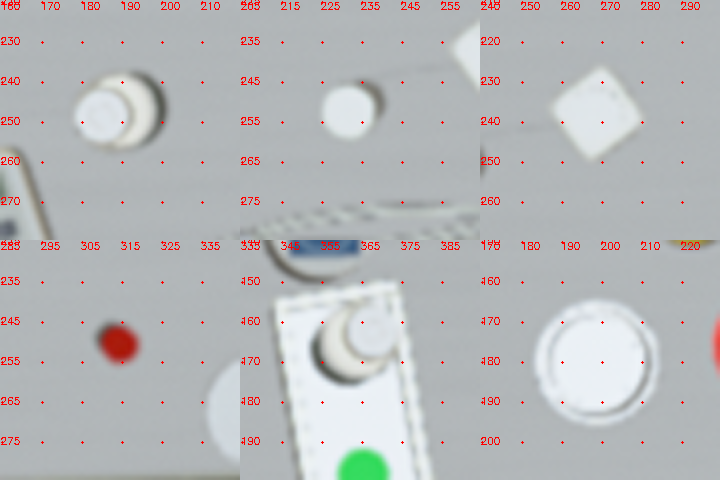

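View pics/t_side.png

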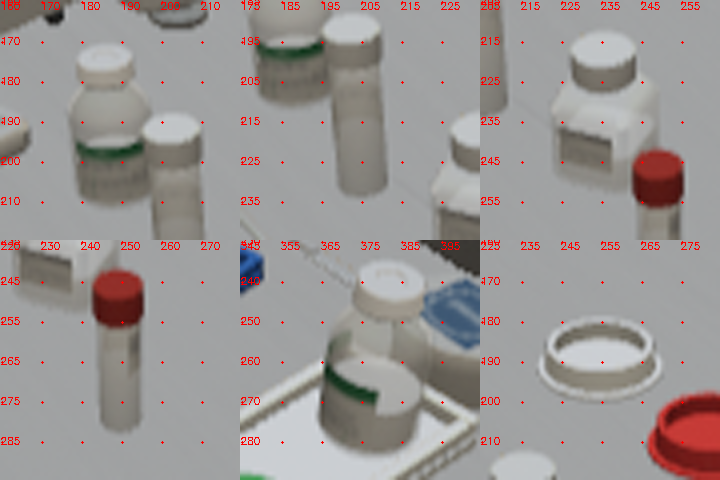

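Run:
```python
from h import *
A=dict(new=(.073,(185.5,248.5),(186,173)),white=(.085,(231.75,252.25),(202.75,190.5)),red=(.07,(314.5,250.5),(249.25,244.5)),old=(.079,(367.75,162.75),(382.25,238.75)),wh=(.016,(198.75,180),(254.5,185)))
for n,(z,t,s) in A.items(): print(n,back(t,z,"top")[:2].round(4),back(s,z,"side")[:2].round(4))
print("bot",back((268.8,237.75),.048,"top").round(4),back((235,216.5),.064,"side").round(4))
print("new base",back((186.5,208),0,"side").round(4),"white base",back((205,231.5),0,"side").round(4))
C=[back((240+p[0]/4-.5,210+p[1]/4-.5),.048,"top") for p in ((121,66),(164,116),(112,160),(71,110))]
for i in range(4):
    e=(C[(i+1)%4]-C[i])[:2]; print(np.linalg.norm(e).round(4),np.degrees(np.arctan2(e[1],e[0])).round(1))
# red holder rim, side ellipses from ov_side; tray
def ps(x,y): return (165+x/3-.5,165+y/3-.5)
def pt(x,y): return (150+x/3-.5,120+y/3-.5)
print("redh",back(ps(356,119),.016,"side").round(4),back(pt(279,166),.008,"top").round(4))
print("front spot",back(ps(549,389),.006,"side").round(4),back(pt(648,236),.006,"top").round(4))
print("tray c",[back(ps(*p),.014,"side")[:2].round(4) for p in((458,160),(557,215),(474,275),(374,212))],[back(pt(*p),.014,"top")[:2].round(4) for p in((374,119),(482,94),(506,201),(400,226))])
print("lane c",[back(ps(*p),.016,"side")[:2].round(4) for p in((610,272),(717,333),(557,438),(465,370))],[back(pt(*p),.016,"top")[:2].round(4) for p in((578,107),(672,94),(700,268),(607,288))])
```

```text
new [0.4317 0.1316] [0.4364 0.1398]
white [0.4226 0.0381] [0.4251 0.0414]
red [ 0.421  -0.1271] [ 0.4223 -0.1258]
old [ 0.595  -0.2379] [ 0.6005 -0.2341]
wh [0.574 0.112] [0.5775 0.1169]
bot [ 0.4483 -0.0351  0.048 ] [ 0.4473 -0.0351  0.064 ]
new base [0.4272 0.132  0.    ] white base [0.4215 0.0373 0.    ]
0.034 -140.7
0.0351 128.8
0.0333 38.0
0.0343 -50.0
redh [0.5855 0.0202 0.016 ] [0.5839 0.0192 0.008 ]
front spot [ 0.5292 -0.245   0.006 ] [ 0.5276 -0.2456  0.006 ]
tray c [array([ 0.6146, -0.0531]), array([ 0.6283, -0.1336]), array([ 0.5493, -0.1542]), array([ 0.5365, -0.0724])] [array([ 0.6154, -0.0498]), array([ 0.6317, -0.1276]), array([ 0.5546, -0.1428]), array([ 0.5384, -0.0666])]
lane c [array([ 0.615 , -0.1953]), array([ 0.6272, -0.2671]), array([ 0.5012, -0.2829]), array([ 0.4937, -0.2184])] [array([ 0.6206, -0.1959]), array([ 0.6285, -0.2637]), array([ 0.5033, -0.2803]), array([ 0.4906, -0.2133])]
```

Call:
servo_tool(
  deltas=[
    [0.5, -3, 2, 0, 0, 0, 9.3],
    [1, -4, 1, 0, 0, 0, 9.3],
    [1.5, -4.5, 0.5, 0, 0, 2, 9.3],
    [2, -4.5, 0, 0, 0, 2, 9.3],
    [2, -4.5, 0, 0, 0, 2, 9.3],
    [2, -4.5, 0, 0, 0, 2, 9.3],
    [2, -4.5, 0, 0, 0, 2, 9.3],
    [2, -4.5, 0, 0, 0, 2, 9.3],
    [2, -4.5, 0, 0, 0, 2, 9.3],
    [2, -4.5, 0, 0, 0, 2, 9.3],
  ],
  squeeze=15,
)

```text
time: 2.9
tcp_pos: [0.3359, 0.216, 0.253]
tcp_rot: [0.002, -0.023, 1.0, -0.0]
force: [0.7, 0.6, -0.3]
opening: 0.0931
```

Call:
servo_tool(
  deltas=[
    [2, -4.5, -0.5, 0, 0, 1, 7.5],
    [2, -4.8, -1, 0, 0, 1, 7.5],
    [2, -4.8, -1, 0, 0, 1, 7.5],
    [2.5, -4.8, -1, 0, 0, 1, 7.5],
    [2.5, -4.8, -1, 0, 0, 0, 7.5],
    [3, -4.8, -1, 0, 0, 0, 7.5],
    [3, -4.8, -1, 0, 0, 0, 7.5],
    [3, -4.5, -1, 0, 0, 0, 7.5],
    [3, -4, -1, 0, 0, 0, 7.5],
    [1, -1, 0, 0, 0, 0, 7.5],
  ],
)

```text
time: 3.9
tcp_pos: [0.5549, -0.1883, 0.177]
tcp_rot: [0.007, -0.058, 0.998, 0.0]
force: [0.0, 0.6, 0.3]
opening: 0.0749
```

Run:
```python
from h import *
s=telemetry.sense();print(s["tcp_pos"].round(4),s["tcp_rot"].round(3))
p=optics.camera_params("wrist")
save("w1","wrist"); print(p["K"].round(1).tolist())
for n in("old_vial_mid","stock_row"):
    print(n,[(d["conf"],np.round(d["box"],1)) for d in optics.find_in("wrist",n)])
q=[(.5285-.002,-.244,.006),(.594,-.236,.079),(.596,-.236,.006)]
print(proj(np.array(q),p).round(1))
```

```text
[ 0.5549 -0.1883  0.177 ] [ 0.007 -0.058  0.998  0.   ]
[[314.2, 0.0, 276.7], [0.0, 314.2, 210.3], [0.0, 0.0, 1.0]]
old_vial_mid [(0.73, array([201. , 207.6, 242.3, 264.4]))]
stock_row [(0.58, array([190.4, 127.2, 262.9, 250. ]))]
[[228.7 158. ]
 [220.2 243.9]
 [231.3 220.5]]
```

View pics/w1.png

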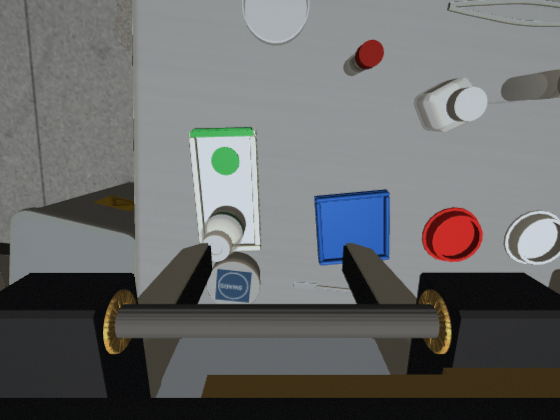

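Run:
```python
from h import *
p=optics.camera_params("wrist")
for n,uv,z in [("spot",(225,161),.006),("oldcap",(217,243),.079),("red",(372,53),.07),("botcap",(468,103),.064),("redh",(453,233),.016),("wh",(535,238),.016)]: print(n,back(uv,z,p).round(4))
print("tray",[back(u,.014,p)[:2].round(4) for u in ((315,196),(388,190),(390,262),(321,265))])
print("lane",[back(u,.016,p)[:2].round(4) for u in ((191,133),(255,131),(260,249))])
print("camera C",-p["extrinsics"][:3,:3].T@p["extrinsics"][:3,3])
```

```text
spot [ 0.5298 -0.2451  0.006 ]
oldcap [ 0.5935 -0.2363  0.079 ]
red [ 0.4216 -0.1263  0.07  ]
botcap [ 0.4485 -0.0368  0.064 ]
redh [0.5782 0.0133 0.016 ]
wh [0.5733 0.1057 0.016 ]
tray [array([ 0.5548, -0.1449]), array([ 0.5391, -0.0681]), array([ 0.6219, -0.0475]), array([ 0.6349, -0.1256])]
lane [array([ 0.5041, -0.2799]), array([ 0.4946, -0.2156]), array([ 0.6224, -0.1975])]
camera C [ 0.47884358 -0.19513831  0.34339534]
```

Call:
servo_tool(
  deltas=[
    [2, -2.4, 0, 0, 0.8, 0, 7.5],
    [2, -2.4, 0, 0, 0, 0.4, 7.5],
    [0, -0.1, -2.5, 0, 0, 0, 7.5],
    [0, 0, -3, 0, 0, 0, 7.5],
  ],
)

```text
time: 4.45
tcp_pos: [0.5955, -0.2321, 0.13]
tcp_rot: [0.005, -0.064, 0.998, -0.001]
force: [0.7, -0.1, -0.6]
opening: 0.0753
```

Call:
servo_tool(
  deltas=[
    [-0.05, -0.4, -1, 0, 0.6, 0, 7.5],
    [0, 0, -3, 0, 0, 0, 7.5],
    [0, 0, -3, 0, 0, 0, 7.5],
    [0, 0, -3, 0, 0, 0, 7.5],
    [0, 0, -1, 0, 0, 0, 7.5],
    [0, 0, 0, 0, 0, 0, 7.5],
  ],
)

```text
time: 5.05
tcp_pos: [0.5937, -0.2314, 0.0209]
tcp_rot: [0.0, -0.067, 0.998, -0.001]
force: [-0.2, -0.1, 0.5]
opening: 0.0744
```

Call:
servo_tool(
  deltas=[
    [0.1, -0.5, 0.1, 0, 0, 0, 7.5],
    [0, 0, 0, 0, 0, 0, 7.5],
    [0, 0, 0, 0, 0, 0, 4],
    [0, 0, 0, 0, 0, 0, 3],
    [0, 0, 0, 0, 0, 0, 3],
    [0, 0, 0, 0, 0, 0, 3],
    [0, 0, 0, 0, 0, 0, 3],
    [0, 0, 0, 0, 0, 0, 3],
  ],
  squeeze=12,
)

```text
time: 5.85
tcp_pos: [0.5973, -0.2377, 0.0293]
tcp_rot: [0.003, -0.067, 0.998, -0.003]
force: [-0.7, -0.6, 0.0]
opening: 0.0399
```

Call:
servo_tool(
  deltas=[
    [0, 0, 0, 0, 0, 0, 6],
    [-0.1, 0, -0.4, 0, 0, 0, 6],
    [-0.1, 0, -0.3, 0, 0, 0, 6],
    [0, 0, 0, 0, 0, 0, 6],
  ],
)

```text
time: 6.25
tcp_pos: [0.5949, -0.2375, 0.0213]
tcp_rot: [0.003, -0.067, 0.998, -0.003]
force: [-0.1, 0.5, 0.5]
opening: 0.0594
```

Call:
servo_tool(
  deltas=[
    [0, 0, 0, 0, 0.3, 0, 3],
    [0, 0, 0, 0, 0, 0, 3],
    [0, 0, 0, 0, 0, 0, 3],
    [0, 0, 0, 0, 0, 0, 3],
  ],
)

```text
time: 6.65
tcp_pos: [0.5948, -0.2375, 0.0211]
tcp_rot: [0.0, -0.067, 0.998, -0.003]
force: [-0.4, -0.2, -1.3]
opening: 0.0398
```

Run:
```python
from h import *
for i in range(4):
    s=telemetry.sense();print(s["time"],s["tcp_pos"].round(4),s["tcp_rot"].round(4),s["opening"]); 
    if i<1: save("side1","side",(300,180,460,340),scale=4)
```

```text
6.65 [ 0.5948 -0.2375  0.0211] [ 2.000e-04 -6.690e-02  9.978e-01 -2.900e-03] 0.039838812126225406
6.7 [ 0.5948 -0.2375  0.0211] [ 2.000e-04 -6.700e-02  9.978e-01 -2.900e-03] 0.04017228179387383
6.7 [ 0.5948 -0.2375  0.0211] [ 2.000e-04 -6.700e-02  9.978e-01 -2.900e-03] 0.04017228179387383
6.7 [ 0.5948 -0.2375  0.0211] [ 2.000e-04 -6.700e-02  9.978e-01 -2.900e-03] 0.04017228179387383
```

View pics/side1.png

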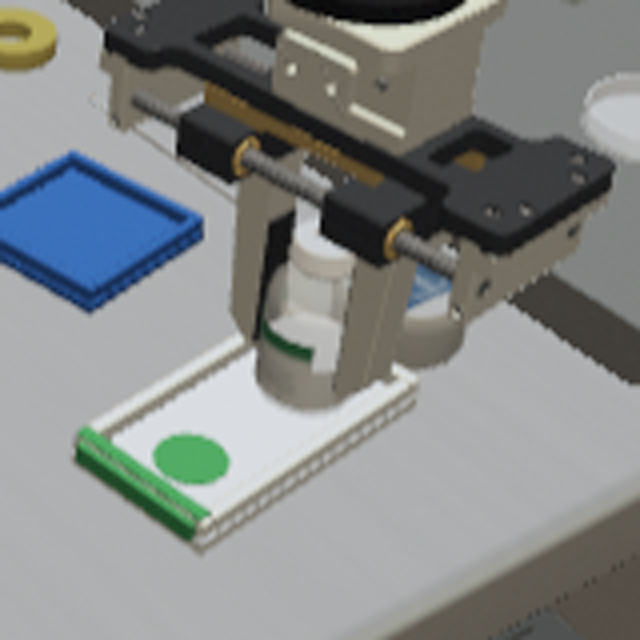

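The side picture shows the old vial between the pads at crop (315,340), standing in the lane and gripped on its wide body. Next I'll lift it a little and move it forward.

Call:
servo_tool(
  deltas=[
    [0, 0, 1, 0, 0, 0, 3],
    [0, 0, 1, 0, 0, 0, 3],
    [-1.5, -0.2, 0, 0, 0, 0, 3],
    [-2, -0.2, 0, 0, 0, 0, 3],
    [-2, -0.2, 0, 0, 0, 0, 3],
    [-0.5, -0.1, 0, 0, 0, 0, 3],
    [0, 0, 0, 0, 0, 0, 3],
  ],
)

```text
time: 7.4
tcp_pos: [0.5309, -0.2451, 0.0447]
tcp_rot: [0.001, -0.067, 0.998, -0.004]
force: [1.2, 0.6, -0.6]
opening: 0.0397
```

Call:
servo_tool(
  deltas=[
    [-0.25, 0, -0.9, 0, 0, 0, 3],
    [0, 0, -0.9, 0, 0, 0, 3],
    [0, 0, -0.2, 0, 0, 0, 3],
    [0, 0, 0, 0, 0, 0, 3],
  ],
)

```text
time: 7.8
tcp_pos: [0.529, -0.2449, 0.0225]
tcp_rot: [0.001, -0.067, 0.998, -0.003]
force: [-0.6, -0.6, -0.0]
opening: 0.0398
```

Call:
servo_tool(
  deltas=[
    [0, 0, -0.1, 0, 0, 0, 3],
    [0, 0, 0, 0, 0, 0, 4.6],
    [0, 0, 0, 0, 0, 0, 5.5],
    [0, 0, 0, 0, 0, 0, 6.5],
    [0, 0, 0, 0, 0, 0, 6.5],
    [0, 0, 1.5, 0, 0, 0, 6.5],
    [0, 0, 3, 0, 0, 0, 7],
    [0, 0, 4, 0, 0, 0, 7],
    [0, 0, 4, 0, 0, 0, 7],
    [0, 0, 1, 0, 0, 0, 7],
  ],
)

```text
time: 8.8
tcp_pos: [0.528, -0.244, 0.1642]
tcp_rot: [0.0, -0.067, 0.998, -0.003]
force: [0.1, 0.9, -0.3]
opening: 0.0702
```

Run:
```python
from h import *
s=telemetry.sense();print(s["tcp_pos"].round(4),s["tcp_rot"].round(3))
save("side2","side",(200,160,460,340),scale=3)
save("top2","top",(150,120,400,300),scale=3)
```

```text
[ 0.528  -0.244   0.1642] [ 0.    -0.067  0.998 -0.003]
```

View pics/side2.png

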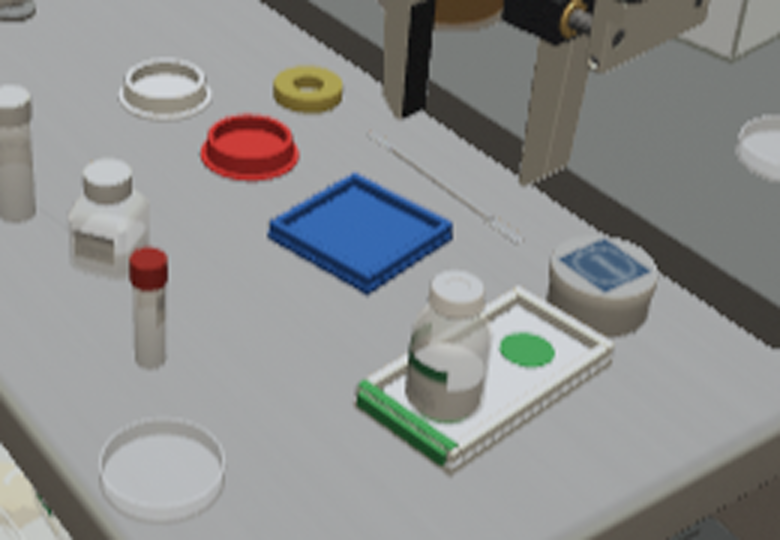

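View pics/top2.png

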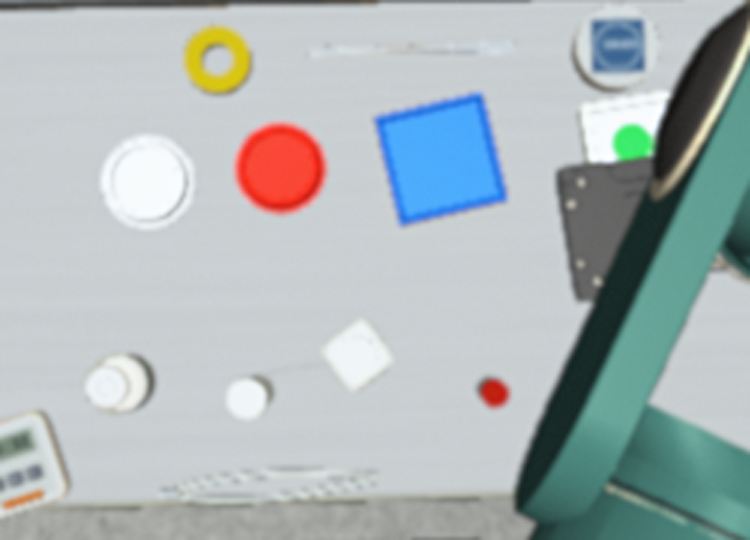

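The old vial stands upright on the front spot (crop 447,390), and the back spot shows free at (527,349). Next is the new vial.

Call:
servo_tool(
  deltas=[
    [-1, 3.5, 0.5, 0, 0, 0, 7.5],
    [-1.3, 4.5, 0.5, 0, 0, 0, 7.5],
    [-1.3, 4.5, 0.5, 0, 0, 0, 7.5],
    [-1.3, 4.5, 0, 0, 0, 0, 7.5],
    [-1.3, 4.5, 0, 0, 0, 0, 7.5],
    [-1.3, 4.5, 0, 0, 0, 0, 7.5],
    [-1.3, 4.2, 0, 0, 0, 0, 7.5],
    [-1, 4, 0, 0, 0, 0, 7.5],
    [0, 0, 0, 0, 0, 0, 7.5],
  ],
)

```text
time: 9.8
tcp_pos: [0.4186, 0.109, 0.1626]
tcp_rot: [-0.009, -0.065, 0.998, -0.001]
force: [0.6, 0.2, 0.1]
opening: 0.075
```

Run:
```python
from h import *
s=telemetry.sense();print(s["tcp_pos"].round(4),s["tcp_rot"].round(3))
p=optics.camera_params("wrist")
save("w2","wrist")
print(back((200+527/3-.5,160+349/3-.5),.006,"side").round(4),back((150+632/3-.5,120+142/3-.5),.006,"top").round(4))
print(proj(np.array([[.431,.133,.073],[.4225,.038,.085],[.585,.02,.016],[.575,.114,.016]]),p).round(1))
```

```text
[0.4186 0.109  0.1626] [-0.009 -0.065  0.998 -0.001]
[ 0.597  -0.2348  0.006 ] [ 0.5958 -0.2358  0.006 ]
[[303.7 231.6]
 [190.  211.7]
 [181.7 330.1]
 [264.1 332. ]]
```

View pics/w2.png

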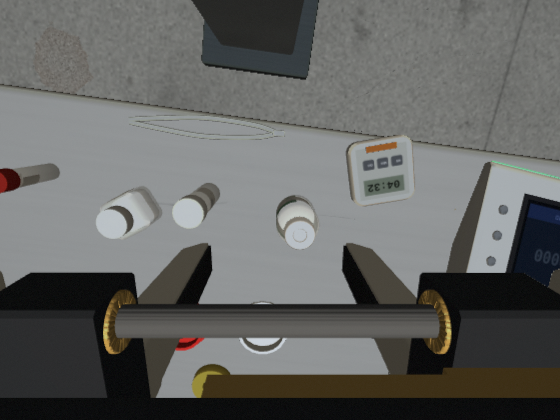

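Run:
```python
from h import *
p=optics.camera_params("wrist")
for uv,z in (((299.5,235),.073),((189,211),.085),((114,222),.064),((264,329),.016),((6,180),.07)):print(back(uv,z,p).round(4))
```

```text
[0.4349 0.1283 0.073 ]
[0.4224 0.0356 0.085 ]
[ 0.4473 -0.0348  0.064 ]
[0.5714 0.1116 0.016 ]
[ 0.42   -0.1212  0.07  ]
```

Call:
servo_tool(
  deltas=[
    [1.4, 2.1, 0, 0, -1, 0, 7.5],
    [0, 0, -2, 0, 0, 0, 7.5],
    [0, 0, -3, 0, 0, 0, 7.5],
    [0, 0, 0, 0, 0, 0, 7.5],
  ],
)

```text
time: 10.25
tcp_pos: [0.4331, 0.1265, 0.1076]
tcp_rot: [-0.002, -0.065, 0.998, -0.002]
force: [-0.2, -0.1, -0.8]
opening: 0.0752
```

Call:
servo_tool(
  deltas=[
    [0, 0.35, -2, 0, 0, 0, 7.5],
    [0, 0, -3, 0, 0, 0, 7.5],
    [0, 0, -3, 0, 0, 0, 7.5],
    [0, 0, -1, 0, 0, 0, 7.5],
    [0, 0, 0, 0, 0, 0, 7.5],
    [0, 0, 0, 0, 0, 0, 7.5],
  ],
)

```text
time: 10.85
tcp_pos: [0.4354, 0.126, 0.0192]
tcp_rot: [-0.001, -0.062, 0.998, -0.003]
force: [-0.8, 0.6, 0.4]
opening: 0.0751
```

Call:
servo_tool(
  deltas=[
    [-0.2, 0.4, -0.3, 0, 0, 0, 7.5],
    [0, 0, 0, 0, 0, 0, 7.5],
    [0, 0, 0, 0, 0, 0, 7.5],
  ],
)

```text
time: 11.15
tcp_pos: [0.4349, 0.1306, 0.0194]
tcp_rot: [0.001, -0.062, 0.998, -0.002]
force: [0.0, 0.5, 0.3]
opening: 0.0749
```

Run:
```python
from h import *
s=telemetry.sense();print(s["tcp_pos"].round(4),s["tcp_rot"].round(3))
save("w3","wrist"); save("s3","side",(140,120,300,260),scale=4)
```

```text
[0.4349 0.1306 0.0194] [ 0.001 -0.062  0.998 -0.002]
```

View pics/w3.png

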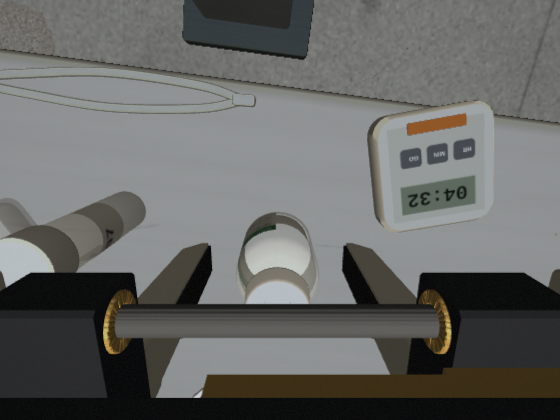

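View pics/s3.png

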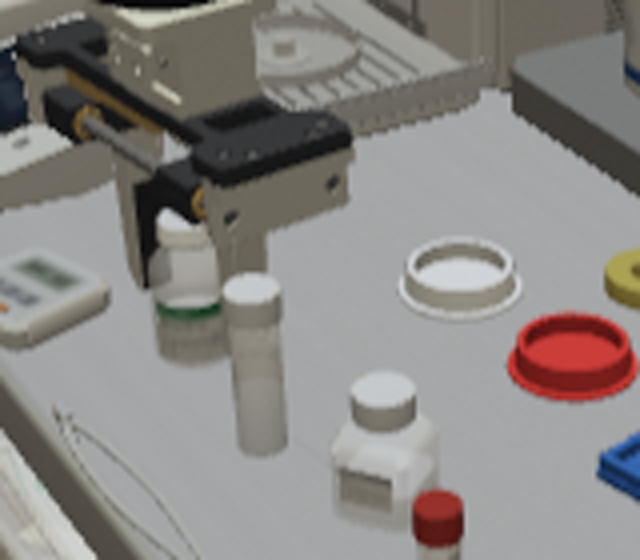

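The wrist picture has the vial centred between the fingers (column 277). I'll lower a little, then grip.

Call:
servo_tool(
  deltas=[
    [0, 0, -0.4, 0, 0, 0, 7.5],
    [0, 0, 0, 0, 0, 0, 7.5],
    [0, 0, 0, 0, 0, 0, 3],
    [0, 0, 0, 0, 0, 0, 3],
    [0, 0, 0, 0, 0, 0, 3],
    [0, 0, 0, 0, 0, 0, 3],
    [0, 0, 0, 0, 0, 0, 3],
    [0, 0, 0, 0, 0, 0, 3],
  ],
)

```text
time: 12.05
tcp_pos: [0.4348, 0.1305, 0.015]
tcp_rot: [0.001, -0.062, 0.998, -0.002]
force: [0.0, -0.7, 0.7]
opening: 0.0403
```

Call:
servo_tool(
  deltas=[
    [0, 0, 1.5, 0, 0, 0, 3],
    [0, 0, 3, 0, 0, 0, 3],
    [0, 0, 4, 0, 0, 0, 3],
    [1, -2, 3, 0, 0, 0, 3],
    [2, -4, 1, 0, 0, 0, 3],
    [2, -4.5, 0, 0, 0, 0, 3],
    [2, -4.5, 0, 0, 0, 0, 3],
    [2, -4.5, 0, 0, 0, 0, 3],
    [2, -4.5, 0, 0, 0, 0, 3],
    [2, -4.5, 0, 0, 0, 0, 3],
  ],
)

```text
time: 13.05
tcp_pos: [0.564, -0.1583, 0.1582]
tcp_rot: [0.005, -0.066, 0.998, -0.003]
force: [1.2, 1.7, -0.8]
opening: 0.0403
```

Call:
servo_tool(
  deltas=[
    [1.5, -3, -1, 0, 0, 0, 3],
    [1.2, -2.5, -1, 0, 0, 0, 3],
    [0.3, -1, -1, 0, 0, 0, 3],
    [0, 0, 0, 0, 0.6, 0, 3],
    [0, 0, 0, 0, 0, 0, 3],
  ],
)

```text
time: 13.55
tcp_pos: [0.5956, -0.2312, 0.1317]
tcp_rot: [0.0, -0.063, 0.998, -0.004]
force: [0.3, 0.2, -0.0]
opening: 0.0403
```

Call:
servo_tool(
  deltas=[
    [0, -0.45, -2, 0, 0, 0, 3],
    [0, 0, -3, 0, 0, 0, 3],
    [0, 0, -3, 0, 0, 0, 3],
    [0, 0, -0.5, 0, 0, 0, 3],
    [0, 0, 0, 0, 0, 0, 3],
    [0, 0, 0, 0, 0, 0, 3],
  ],
)

```text
time: 14.15
tcp_pos: [0.5967, -0.2299, 0.0529]
tcp_rot: [0.004, -0.066, 0.998, -0.005]
force: [0.1, -0.3, -0.5]
opening: 0.0402
```

Run:
```python
from h import *
s=telemetry.sense();print(s["tcp_pos"].round(4),s["tcp_rot"].round(3))
save("s4","side",(290,160,450,320),scale=4); save("w4","wrist")
```

```text
[ 0.5967 -0.2299  0.0529] [ 0.004 -0.066  0.998 -0.005]
```

View pics/s4.png

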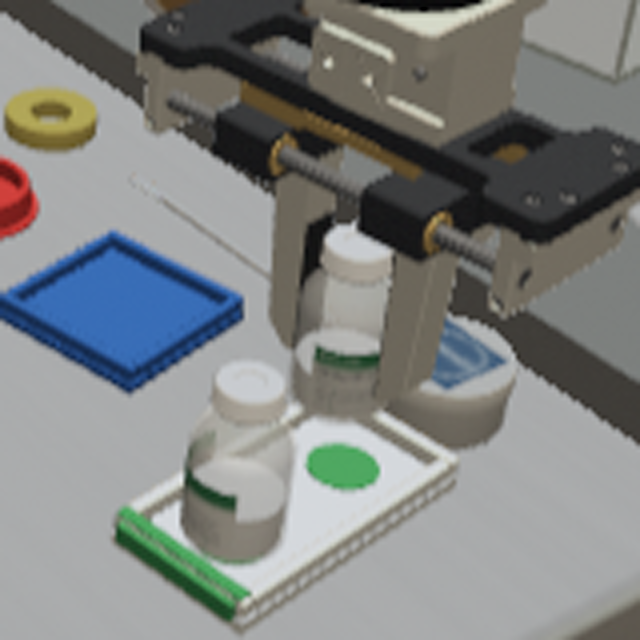

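View pics/w4.png

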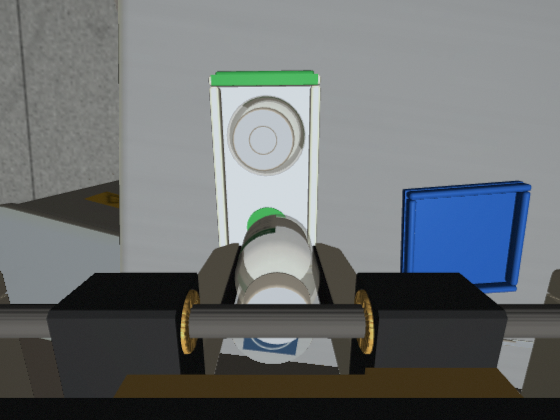

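Call:
servo_tool(
  deltas=[
    [-0.1, -0.6, 0, 0, 0.4, 0, 3],
    [0, 0, 0, 0, 0, 0, 3],
    [0, 0, 0, 0, 0, 0, 3],
  ],
)

```text
time: 14.55
tcp_pos: [0.5968, -0.2373, 0.0559]
tcp_rot: [0.002, -0.066, 0.998, -0.006]
force: [-0.1, -0.3, -0.7]
opening: 0.0406
```

Call:
servo_tool(
  deltas=[
    [-0.1, 0.1, -1, 0, 0, 0, 3],
    [0, 0, -1, 0, 0, 0, 3],
    [0, 0, -1, 0, 0, 0, 3],
    [0, 0, -0.2, 0, 0, 0, 3],
    [0, 0, 0, 0, 0, 0, 3],
    [0, 0, 0, 0, 0, 0, 3],
  ],
)

```text
time: 15.15
tcp_pos: [0.5956, -0.2363, 0.0211]
tcp_rot: [0.002, -0.066, 0.998, -0.006]
force: [-0.4, -0.7, 3.8]
opening: 0.0401
```

Touching the floor (3.8 N up), at the planned height. I'll release.

Call:
servo_tool(
  deltas=[
    [0, 0, 0.05, 0, 0, 0, 4.5],
    [0, 0, 0, 0, 0, 0, 5.5],
    [0, 0, 0, 0, 0, 0, 6.5],
    [0, 0, 0, 0, 0, 0, 6.5],
    [0, 0, 2, 0, 0, 0, 6.5],
    [0, 0, 3, 0, 0, 0, 7],
    [0, 0, 4, 0, 0, 0, 7],
    [-1, 1, 4, 0, 0, 0, 7],
    [-2, 2, 1, 0, 0, 0, 7],
    [0, 0, 0, 0, 0, 0, 7],
  ],
)

```text
time: 16.15
tcp_pos: [0.5631, -0.2048, 0.1644]
tcp_rot: [0.0, -0.065, 0.998, -0.005]
force: [-0.5, 0.1, -0.1]
opening: 0.07
```

Run:
```python
from h import *
s=telemetry.sense();print(s["tcp_pos"].round(4),s["tcp_rot"].round(3))
p=optics.camera_params("wrist"); im=optics.snapshot("wrist")[:,:,::-1]
cv2.imwrite("pics/w5.png",im)
save("s5","side",(290,160,450,320),scale=4)
```

```text
[ 0.5631 -0.2048  0.1644] [ 0.    -0.065  0.998 -0.005]
```

View pics/w5.png

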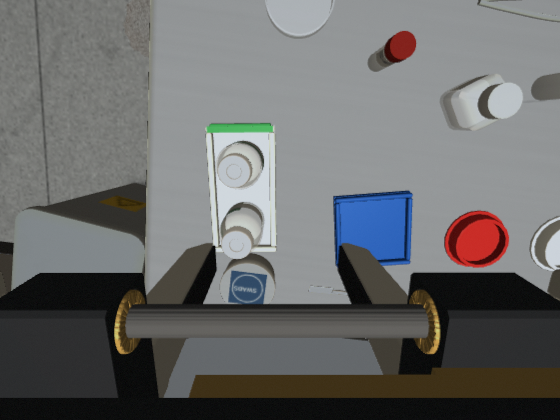

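View pics/s5.png

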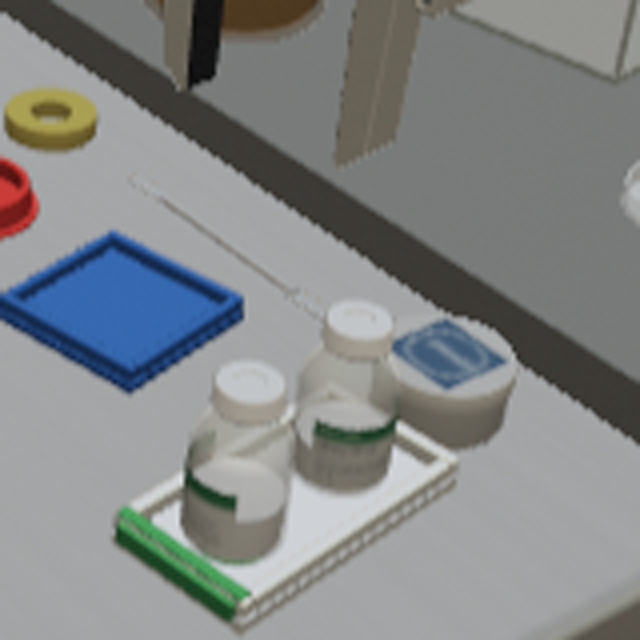

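Both vials stand on their spots. Next is the red tube.

Call:
servo_tool(
  deltas=[
    [-3, 1.6, 0, 0, 0, 0, 5.5],
    [-3.6, 2, 0, 0, 0, 0, 5.5],
    [-3.6, 2, 0, 0, 0, 0, 5.5],
    [-3.2, 1.8, 0, 0, 0, 0, 5.5],
    [0, 0, 0, 0, 0, 0, 5.5],
    [0, 0, 0, 0, 0, 0, 5.5],
  ],
)

```text
time: 16.85
tcp_pos: [0.4264, -0.1317, 0.1558]
tcp_rot: [-0.004, -0.065, 0.998, -0.003]
force: [0.3, -0.6, 1.1]
opening: 0.0551
```

Run:
```python
from h import *
s=telemetry.sense();print(s["tcp_pos"].round(4),s["tcp_rot"].round(3))
save("w6","wrist")
p=optics.camera_params("wrist");print(proj(np.array([[.421,-.1265,.07],[.421,-.1265,0]]),p).round(1))
for d in optics.find_in("wrist","red_tube_mid"): print(d["conf"],np.round(d["box"]))
```

```text
[ 0.4264 -0.1317  0.1558] [-0.004 -0.065  0.998 -0.003]
[[285.5 209.2]
 [284.1 192.1]]
0.89 [271. 186. 295. 224.]
```

View pics/w6.png

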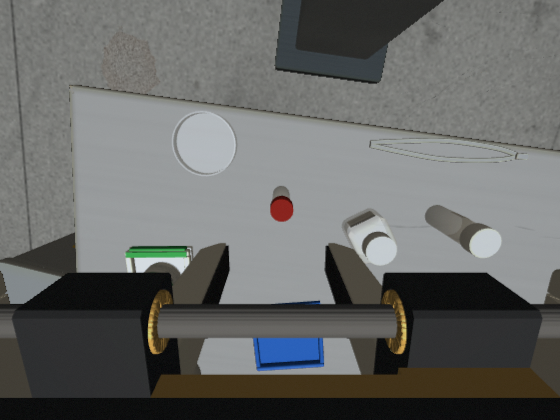

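Call:
servo_tool(
  deltas=[
    [-0.5, 0.4, -2, 0, -0.4, 0, 5.5],
    [0, 0, -3, 0, 0, 0, 5.5],
    [0, 0, -3, 0, 0, 0, 5.5],
    [0, 0, -2, 0, 0, 0, 5.5],
    [0, 0, 0, 0, 0, 0, 5.5],
    [0, 0, 0, 0, 0, 0, 5.5],
  ],
)

```text
time: 17.55
tcp_pos: [0.4253, -0.1304, 0.0514]
tcp_rot: [-0.003, -0.064, 0.998, -0.002]
force: [0.5, 1.1, -0.3]
opening: 0.0549
```

Call:
servo_tool(
  deltas=[
    [-0.35, 0.3, 0, 0, -0.4, 0, 5.5],
    [0, 0, 0, 0, 0, 0, 5.5],
    [0, 0, -1.5, 0, 0, 0, 5.5],
    [0, 0, -1.3, 0, 0, 0, 5.5],
    [0, 0, 0, 0, 0, 0, 5.5],
    [0, 0, 0, 0, 0, 0, 5.5],
  ],
)

```text
time: 18.15
tcp_pos: [0.4233, -0.128, 0.024]
tcp_rot: [0.003, -0.064, 0.998, -0.003]
force: [-0.2, 0.2, -0.2]
opening: 0.0549
```

Run:
```python
from h import *
s=telemetry.sense();print(s["tcp_pos"].round(4),s["tcp_rot"].round(3))
save("w7","wrist");save("s7","side",(190,170,320,300),scale=4)
```

```text
[ 0.4233 -0.128   0.024 ] [ 0.003 -0.064  0.998 -0.003]
```

View pics/w7.png

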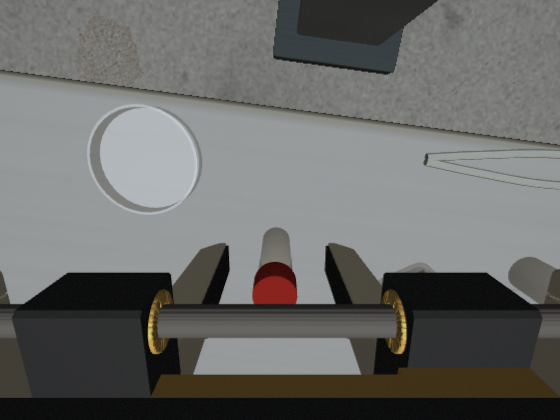

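View pics/s7.png

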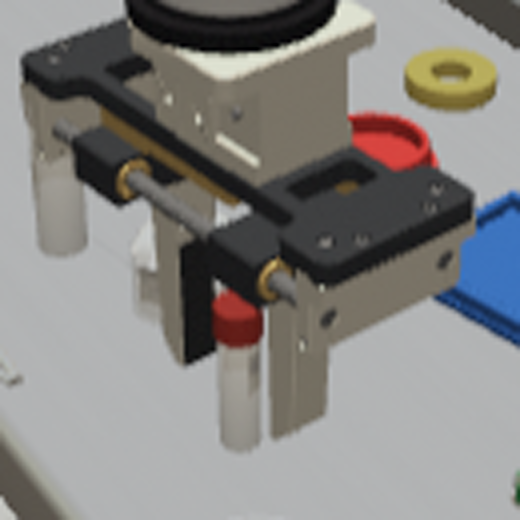

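Run:
```python
from h import *
p=optics.camera_params("wrist")
print(back((277,228),0,p),back((274,263),.07,p), back((274.5,289),.07,p))
print(back((190+240/4-.5,170+449/4-.5),0,"side"))
```

```text
[ 0.4152644  -0.12995543  0.        ] [ 0.406619   -0.13184528  0.07      ] [ 0.41861498 -0.13012813  0.07      ]
[ 0.41831068 -0.13118628  0.        ]
```

Call:
servo_tool(
  deltas=[
    [-0.2, -0.2, -0.2, 0, 0, 0, 5.5],
    [0, 0, 0, 0, 0.4, 0, 5.5],
    [0, 0, 0, 0, 0, 0, 0.8],
    [0, 0, 0, 0, 0, 0, 0.8],
    [0, 0, 0, 0, 0, 0, 0.8],
    [0, 0, 0, 0, 0, 0, 0.8],
    [0, 0, 0, 0, 0, 0, 0.8],
    [0, 0, 0, 0, 0, 0, 0.8],
  ],
)

```text
time: 19.05
tcp_pos: [0.4218, -0.1304, 0.0231]
tcp_rot: [-0.0, -0.063, 0.998, -0.003]
force: [-1.3, -0.1, -0.6]
opening: 0.0197
```

Call:
servo_tool(
  deltas=[
    [0, 0, 0, 0, 0, 0, 0.8],
    [0, 0, 0, 0, 0, 0, 0.8],
  ],
)

```text
time: 19.25
tcp_pos: [0.4217, -0.1304, 0.0231]
tcp_rot: [-0.0, -0.063, 0.998, -0.003]
force: [-0.6, -1.3, 0.4]
opening: 0.0194
```

Run:
```python
from h import *
s=telemetry.sense();print(s["tcp_pos"].round(4),s["opening"])
save("w8","wrist");save("s8","side",(190,170,320,300),scale=4)
```

```text
[ 0.4217 -0.1304  0.0231] 0.01941256760435219
```

View pics/s8.png

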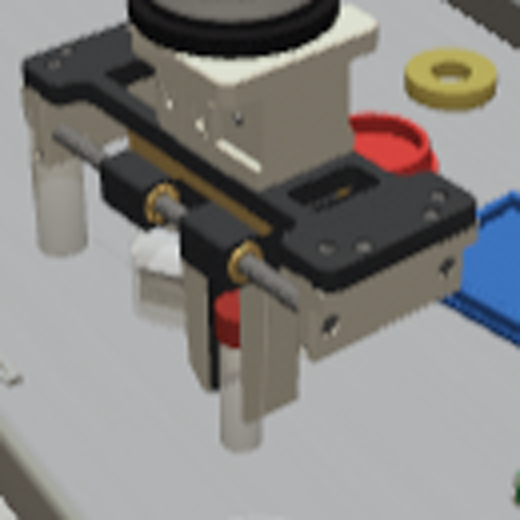

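Call:
servo_tool(
  deltas=[
    [0, 0, 2, 0, 0, 0, 0.8],
    [0, 0, 4, 0, 0, 0, 0.8],
    [0, 0, 4, 0, 0, 0, 0.8],
    [3, 2.8, 1, 0, 0, 0, 0.8],
    [3.5, 3.3, 0, 0, 0, 0, 0.8],
    [3.5, 3.3, 0, 0, 0, 0, 0.8],
    [3, 3, 0, 0, 0, 0, 0.8],
    [1, 1, 0, 0, 0, 0, 0.8],
    [0, 0, 0, 0, 0, 0, 0.8],
    [0, 0, 0, 0, 0, 0, 0.8],
  ],
)

```text
time: 20.35
tcp_pos: [0.565, 0.0091, 0.1379]
tcp_rot: [0.0, -0.062, 0.998, -0.003]
force: [-0.5, -0.5, -0.4]
opening: 0.0197
```

Run:
```python
from h import *
s=telemetry.sense();print(s["tcp_pos"].round(4),s["tcp_rot"].round(3),s["opening"])
save("w9","wrist");save("s9","side",(180,80,380,260),scale=4)
p=optics.camera_params("wrist");print(proj(np.array([[.585,.02,.016],[.575,.114,.016]]),p).round(1))
```

```text
[0.565  0.0091 0.1379] [ 0.    -0.062  0.998 -0.003] 0.019725318656483647
[[287.8 224.7]
 [385.9 226.5]]
```

View pics/w9.png

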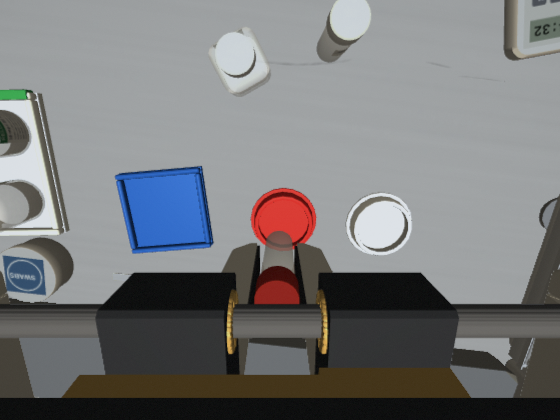

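View pics/s9.png

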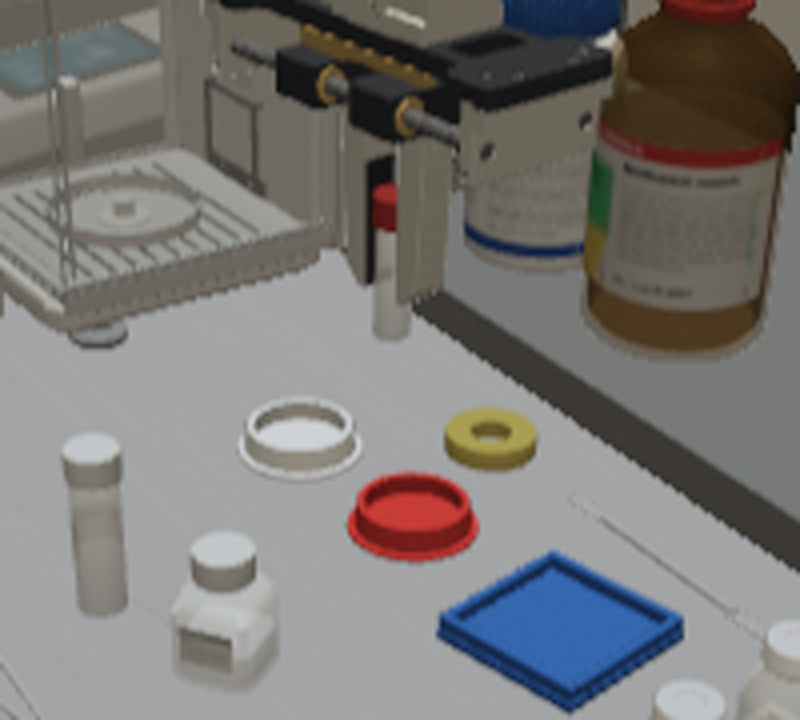

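Run:
```python
from h import *
p=optics.camera_params("wrist")
print(back((283.5,218),.016,p),back((380,223),.016,p),back((237,54),.064,p),back((349,18),.085,p))
print("tray",[back(u,.014,p)[:2].round(4) for u in ((117,174),(202,168),(212,244),(132,250))])
print("red base in tool",back((281,238),.1379-.0231,p))
```

```text
[0.57884963 0.01503108 0.016     ] [0.57222943 0.10758401 0.016     ] [ 0.44992988 -0.03502358  0.064     ] [0.42502165 0.03490618 0.085     ]
tray [array([ 0.5564, -0.1443]), array([ 0.5409, -0.0659]), array([ 0.615 , -0.0516]), array([ 0.6314, -0.1304])]
red base in tool [0.56256443 0.00997391 0.1148    ]
```

Call:
servo_tool(
  deltas=[
    [1.6, 0.85, -1, 0, 0, 0, 0.8],
    [0, 0, -2.5, 0, 0, 0, 0.8],
    [0, 0, -2.5, 0, 0, 0, 0.8],
    [0, 0, -1, 0, 0, 0, 0.8],
    [0, 0, 0, 0, 0, 0, 0.8],
    [0, 0, 0, 0, 0, 0, 0.8],
  ],
)

```text
time: 21.05
tcp_pos: [0.5789, 0.0116, 0.0697]
tcp_rot: [0.003, -0.058, 0.998, -0.004]
force: [0.1, 0.3, 0.3]
opening: 0.0196
```

Run:
```python
from h import *
s=telemetry.sense();print(s["tcp_pos"].round(4),s["tcp_rot"].round(3),s["opening"])
save("w10","wrist");save("s10","side",(210,120,350,240),scale=4)
```

```text
[0.5789 0.0116 0.0697] [ 0.003 -0.058  0.998 -0.004] 0.01958980065631832
```

View pics/w10.png

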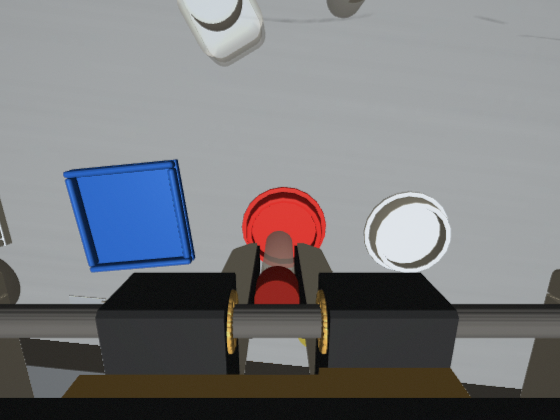

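View pics/s10.png

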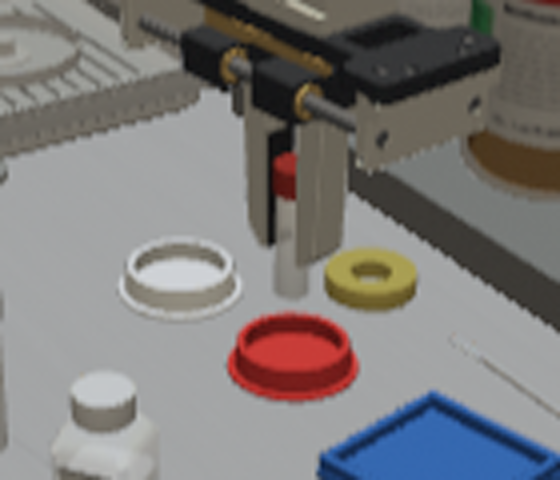

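Run:
```python
from h import *
p=optics.camera_params("wrist")
print(back((284.5,225),.016,p),back((407.5,232),.016,p))
```

```text
[0.57847619 0.01609713 0.016     ] [0.57304776 0.10692011 0.016     ]
```

Call:
servo_tool(
  deltas=[
    [0.1, 0.5, 0, 0, 0.3, 0, 0.8],
    [0, 0, 0, 0, 0, 0, 0.8],
    [0, 0, -1.2, 0, 0, 0, 0.8],
    [0, 0, -1.5, 0, 0, 0, 0.8],
    [0, 0, -1, 0, 0, 0, 0.8],
    [0, 0, 0, 0, 0, 0, 0.8],
    [0, 0, 0, 0, 0, 0, 0.8],
  ],
)

```text
time: 21.85
tcp_pos: [0.5806, 0.0175, 0.0309]
tcp_rot: [0.001, -0.059, 0.998, -0.004]
force: [0.3, -0.6, -0.1]
opening: 0.0196
```

Call:
servo_tool(
  deltas=[
    [0, 0, -0.3, 0, 0, 0, 0.8],
    [0, 0, 0, 0, 0, 0, 0.8],
    [0, 0, 0, 0, 0, 0, 0.8],
  ],
)

```text
time: 22.15
tcp_pos: [0.5808, 0.0174, 0.0281]
tcp_rot: [0.001, -0.058, 0.998, -0.004]
force: [0.6, 0.2, 0.1]
opening: 0.0198
```

Call:
servo_tool(
  deltas=[
    [0, 0, -0.15, 0, 0, 0, 0.8],
    [0, 0, 0, 0, 0, 0, 0.8],
  ],
)

```text
time: 22.35
tcp_pos: [0.5813, 0.0174, 0.0272]
tcp_rot: [0.002, -0.059, 0.998, -0.004]
force: [-0.0, -0.3, -0.5]
opening: 0.0194
```

Call:
servo_tool(
  deltas=[
    [0, 0, -0.1, 0, 0, 0, 0.8],
    [0, 0, 0, 0, 0, 0, 0.8],
  ],
)

```text
time: 22.55
tcp_pos: [0.5819, 0.0174, 0.0272]
tcp_rot: [0.003, -0.058, 0.998, -0.004]
force: [0.5, -0.9, -0.8]
opening: 0.0196
```

Call:
servo_tool(
  deltas=[
    [0, 0, -0.05, 0, 0, 0, 2.2],
    [0, 0, 0, 0, 0, 0, 2.6],
    [0, 0, 0, 0, 0, 0, 3.4],
    [0, 0, 0, 0, 0, 0, 4],
    [0, 0, 1.5, 0, 0, 0, 4],
    [0, 0, 3, 0, 0, 0, 4],
    [0, 0, 4, 0, 0, 0, 5.5],
    [0, 0, 4, 0, 0, 0, 6],
    [0, 0, 0, 0, 0, 0, 6],
  ],
)

```text
time: 23.45
tcp_pos: [0.5801, 0.0174, 0.1592]
tcp_rot: [0.002, -0.058, 0.998, -0.004]
force: [0.8, 0.4, 0.8]
opening: 0.0578
```

Run:
```python
from h import *
s=telemetry.sense();print(s["tcp_pos"].round(4),s["tcp_rot"].round(3),s["opening"])
save("w11","wrist");save("s11","side",(170,120,350,260),scale=4)
```

```text
[0.5801 0.0174 0.1592] [ 0.002 -0.058  0.998 -0.004] 0.05778982288027243
```

View pics/w11.png

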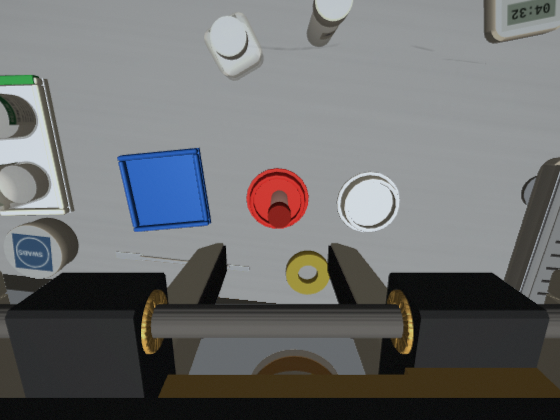

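View pics/s11.png

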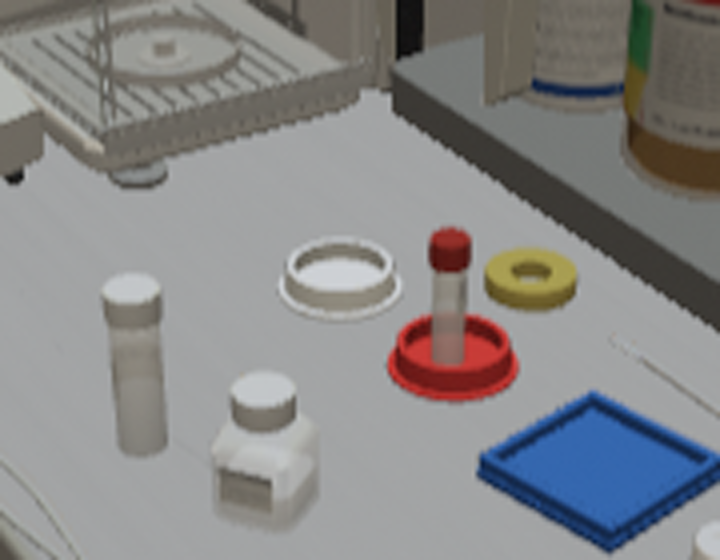

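The red tube stands inside the red holder (side crop 448,300; wrist 279,205). Next is the white tube.

Call:
servo_tool(
  deltas=[
    [-3, 0.4, 0, 0, 0, 0, 4.8],
    [-4, 0.5, 0, 0, 0, 0, 4.8],
    [-4, 0.5, 0, 0, 0, 0, 4.8],
    [-3, 0.5, 0, 0, 0, 0, 4.8],
    [-1, 0.1, 0, 0, 0, 0, 4.8],
    [0, 0, 0, 0, 0, 0, 4.8],
    [0, 0, 0, 0, 0, 0, 4.8],
  ],
)

```text
time: 24.25
tcp_pos: [0.4217, 0.0376, 0.1466]
tcp_rot: [-0.006, -0.058, 0.998, -0.004]
force: [-0.3, -1.0, 0.6]
opening: 0.048
```

Run:
```python
from h import *
s=telemetry.sense();print(s["tcp_pos"].round(4),s["tcp_rot"].round(3),s["opening"])
save("w12","wrist")
p=optics.camera_params("wrist");print(proj(np.array([[.4235,.037,.085],[.4235,.037,0]]),p).round(1))
```

```text
[0.4217 0.0376 0.1466] [-0.006 -0.058  0.998 -0.004] 0.04799032942607082
[[277.5 225.5]
 [277.9 200.4]]
```

View pics/w12.png

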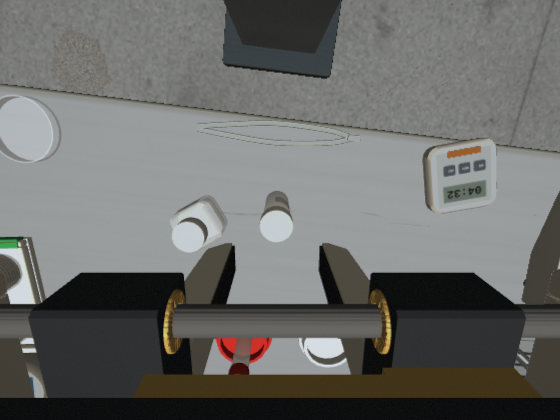

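Call:
servo_tool(
  deltas=[
    [0.1, 0, -1.5, 0, -0.6, 0, 4.8],
    [0, 0, -3, 0, 0, 0, 4.8],
    [0, 0, -3, 0, 0, 0, 4.8],
    [0, 0, -1, 0, 0, 0, 4.8],
    [0, 0, 0, 0, 0, 0, 4.8],
    [0, 0, 0, 0, 0, 0, 4.8],
  ],
)

```text
time: 24.9
tcp_pos: [0.4274, 0.0367, 0.0595]
tcp_rot: [-0.002, -0.058, 0.998, -0.004]
force: [0.5, -0.8, 0.0]
opening: 0.0481
```

Call:
servo_tool(
  deltas=[
    [-0.35, 0, -0.5, 0, 0, 0, 4.8],
    [0, 0, -1.5, 0, 0, 0, 4.8],
    [0, 0, -1.2, 0, 0, 0, 4.8],
    [0, 0, 0, 0, 0, 0, 4.8],
    [0, 0, 0, 0, 0, 0, 4.8],
  ],
)

```text
time: 25.4
tcp_pos: [0.4251, 0.0367, 0.0275]
tcp_rot: [0.0, -0.058, 0.998, -0.004]
force: [0.4, 0.8, 0.1]
opening: 0.048
```

Run:
```python
from h import *
s=telemetry.sense();print(s["tcp_pos"].round(4),s["tcp_rot"].round(3),s["opening"])
save("w13","wrist");save("s13","side",(140,140,290,270),scale=4)
```

```text
[0.4251 0.0367 0.0275] [ 0.    -0.058  0.998 -0.004] 0.0479993906129335
```

View pics/w13.png

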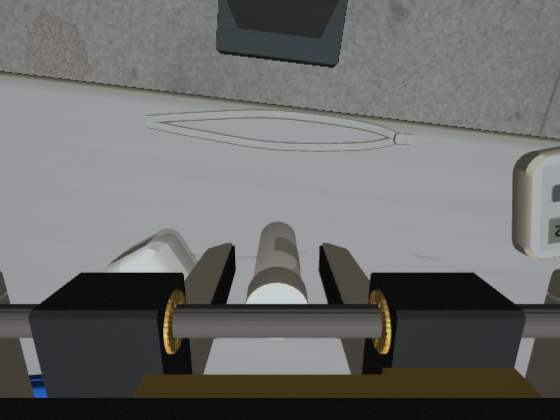

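View pics/s13.png

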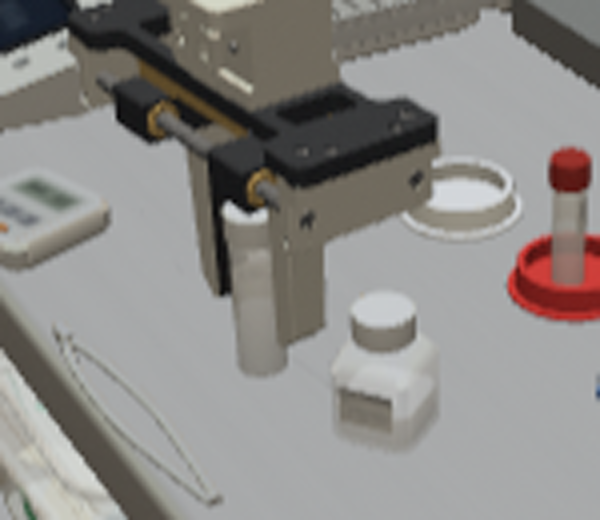

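Call:
servo_tool(
  deltas=[
    [-0.2, 0, -0.2, 0, 0, 0, 4.8],
    [0, 0, 0, 0, 0, 0, 4.8],
    [0, 0, 0, 0, 0, 0, 1.5],
    [0, 0, 0, 0, 0, 0, 1.5],
    [0, 0, 0, 0, 0, 0, 1.5],
    [0, 0, 0, 0, 0, 0, 1.5],
    [0, 0, 0, 0, 0, 0, 1.5],
  ],
)

```text
time: 26.2
tcp_pos: [0.4236, 0.0367, 0.0267]
tcp_rot: [0.001, -0.058, 0.998, -0.004]
force: [0.4, 0.6, 0.5]
opening: 0.0254
```

Call:
servo_tool(
  deltas=[
    [0, 0, 2, 0, 0, 0, 1.5],
    [0, 0, 4, 0, 0, 0, 1.5],
    [0, 0, 4, 0, 0, 0, 1.5],
    [3, 1.5, 1.5, 0, 0, 0, 1.5],
    [3.5, 1.7, 0, 0, 0, 0, 1.5],
    [3.5, 1.7, 0, 0, 0, 0, 1.5],
    [2.5, 1.3, 0, 0, 0, 0, 1.5],
    [1, 0.5, 0, 0, 0, 0, 1.5],
    [0, 0, 0, 0, 0, 0, 1.5],
    [0, 0, 0, 0, 0, 0, 1.5],
  ],
)

```text
time: 27.2
tcp_pos: [0.5615, 0.1059, 0.1467]
tcp_rot: [0.002, -0.057, 0.998, -0.004]
force: [-0.1, -0.4, -1.1]
opening: 0.0255
```

Run:
```python
from h import *
s=telemetry.sense();print(s["tcp_pos"].round(4),s["tcp_rot"].round(3),s["opening"])
save("w14","wrist")
p=optics.camera_params("wrist");print(proj(np.array([[.574,.111,.016]]),p).round(1))
```

```text
[0.5615 0.1059 0.1467] [ 0.002 -0.057  0.998 -0.004] 0.025482019401957056
[[282.6 213.4]]
```

View pics/w14.png

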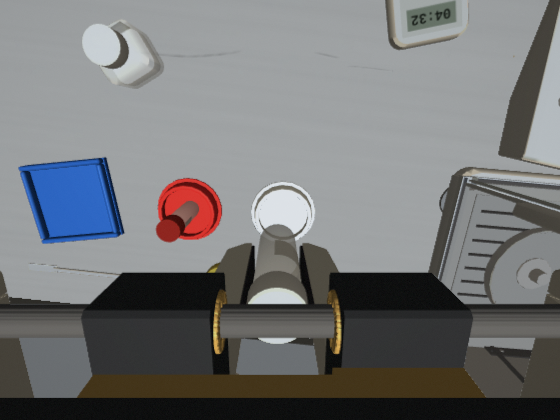

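Call:
servo_tool(
  deltas=[
    [1.1, 0.6, -1, 0, 0, 0, 1.5],
    [0, 0, -2.5, 0, 0, 0, 1.5],
    [0, 0, -2.5, 0, 0, 0, 1.5],
    [0, 0, -1, 0, 0, 0, 1.5],
    [0, 0, 0, 0, 0, 0, 1.5],
    [0, 0, 0, 0, 0, 0, 1.5],
  ],
)

```text
time: 27.85
tcp_pos: [0.5692, 0.1091, 0.0786]
tcp_rot: [0.004, -0.056, 0.998, -0.004]
force: [0.1, 1.3, -0.2]
opening: 0.0257
```

Call:
servo_tool(
  deltas=[
    [0.4, 0.25, 0, 0, 0.4, 0, 1.5],
    [0, 0, 0, 0, 0, 0, 1.5],
    [0, 0, -1.5, 0, 0, 0, 1.5],
    [0, 0, -1.8, 0, 0, 0, 1.5],
    [0, 0, -1, 0, 0, 0, 1.5],
    [0, 0, 0, 0, 0, 0, 1.5],
    [0, 0, 0, 0, 0, 0, 1.5],
  ],
)

```text
time: 28.55
tcp_pos: [0.5748, 0.1119, 0.036]
tcp_rot: [0.002, -0.056, 0.998, -0.004]
force: [0.3, 0.5, -1.1]
opening: 0.0259
```

Run:
```python
from h import *
s=telemetry.sense();print(s["tcp_pos"].round(4),s["tcp_rot"].round(3),s["opening"])
save("w15","wrist");save("s15","side",(190,100,320,230),scale=4)
```

```text
[0.5748 0.1119 0.036 ] [ 0.002 -0.056  0.998 -0.004] 0.025907865964656735
```

View pics/s15.png

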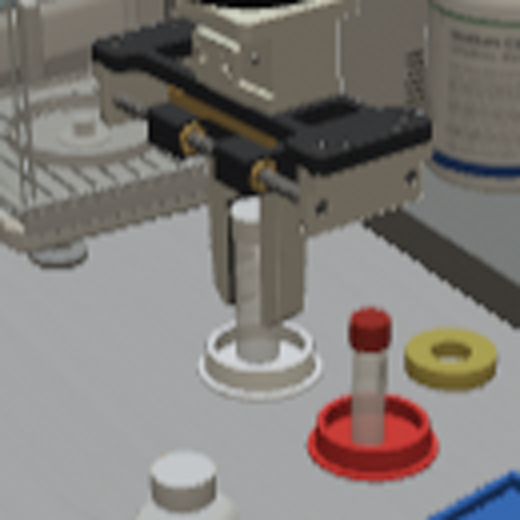

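View pics/w15.png

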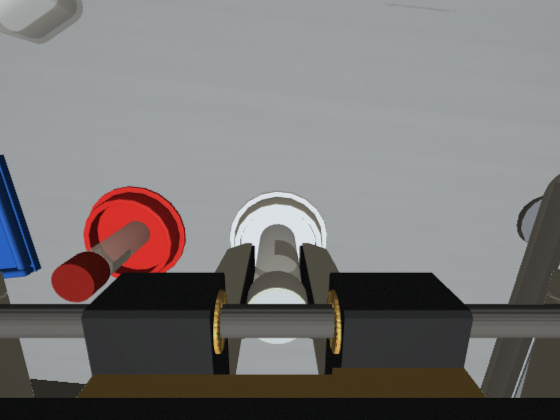

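Well centred. I'll lower to the floor (about 0.0307) and release.

Call:
servo_tool(
  deltas=[
    [0, 0, -0.4, 0, 0, 0, 1.5],
    [0, 0, 0, 0, 0, 0, 1.5],
    [0, 0, -0.1, 0, 0, 0, 1.5],
    [0, 0, 0, 0, 0, 0, 1.5],
  ],
)

```text
time: 29.05
tcp_pos: [0.5756, 0.112, 0.0325]
tcp_rot: [0.004, -0.056, 0.998, -0.003]
force: [-0.2, -0.4, 0.0]
opening: 0.0258
```

Call:
servo_tool(
  deltas=[
    [-0.1, 0, -0.2, 0, 0.4, 0, 1.5],
    [0, 0, 0, 0, 0, 0, 1.5],
  ],
)

```text
time: 29.25
tcp_pos: [0.5748, 0.1121, 0.0308]
tcp_rot: [0.0, -0.056, 0.998, -0.003]
force: [-0.2, -0.3, -1.2]
opening: 0.0254
```

Call:
servo_tool(
  deltas=[
    [0, 0, 0, 0, 0, 0, 2.8],
    [0, 0, 0, 0, 0, 0, 3.4],
    [0, 0, 0, 0, 0, 0, 4],
    [0, 0, 1.5, 0, 0, 0, 4],
    [0, 0, 3, 0, 0, 0, 4],
    [0, 0, 4, 0, 0, 0, 5],
    [0, 0, 4.5, 0, 0, 0, 6.5],
    [-2, -3, 0, 0, 0, 0, 7],
    [-3, -4, 0, 0, 0, 0, 7],
    [0, 0, 0, 0, 0, 0, 7],
  ],
)

```text
time: 30.25
tcp_pos: [0.5222, 0.0406, 0.1729]
tcp_rot: [0.002, -0.057, 0.998, -0.004]
force: [-0.1, -0.4, -0.3]
opening: 0.0698
```

Run:
```python
from h import *
s=telemetry.sense();print(s["tcp_pos"].round(4),s["tcp_rot"].round(3),s["joint_positions"].round(2))
save("w16","wrist");save("s16","side",(170,100,370,260),scale=4)
```

```text
[0.5222 0.0406 0.1729] [ 0.002 -0.057  0.998 -0.004] [ 0.03 -0.2   1.83 -0.01  1.52 -1.65]
```

View pics/w16.png

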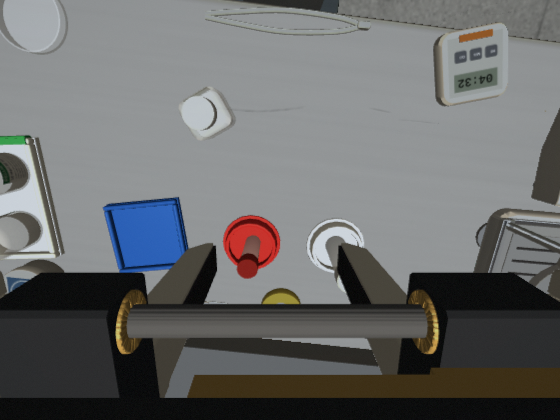

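View pics/s16.png

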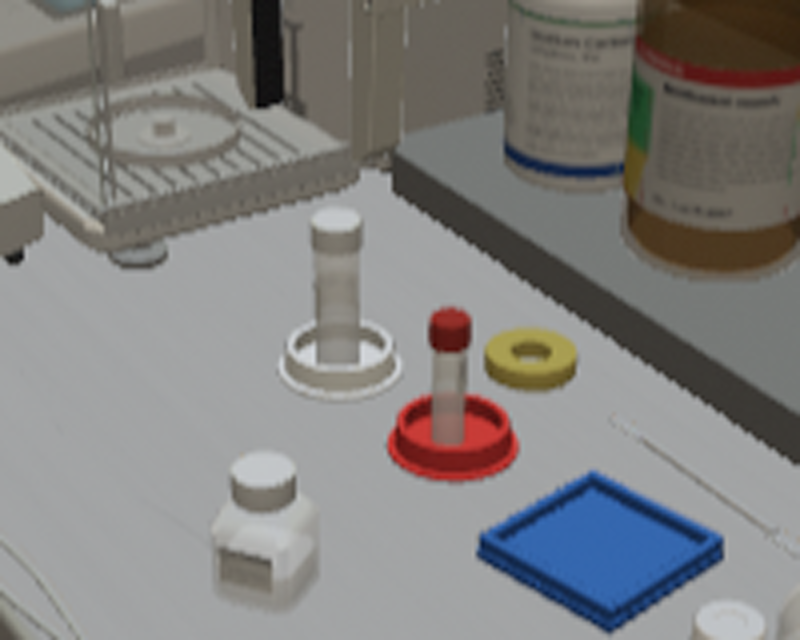

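White tube stands in the white holder. Next is the bottle, turning the jaws to its faces.

Call:
servo_tool(
  deltas=[
    [-1.8, -1.8, 0, 0, 0, 8, 7],
    [-1.8, -1.8, 0, 0, 0, 8, 7],
    [-1.8, -1.9, 0, 0, 0, 8, 7],
    [-1.5, -1.6, -0.5, 0, 0, 8, 7],
    [0, 0, 0, 0, 0, 0, 7],
    [0, 0, 0, 0, 0, 0, 7],
  ],
)

```text
time: 30.95
tcp_pos: [0.4553, -0.0264, 0.1685]
tcp_rot: [0.002, -0.342, 0.94, -0.002]
force: [-0.1, 1.0, -0.0]
opening: 0.0701
```

Run:
```python
from h import *
s=telemetry.sense();print(s["tcp_pos"].round(4),s["tcp_rot"].round(3),s["joint_positions"].round(2))
save("w17","wrist")
p=optics.camera_params("wrist");print(proj(np.array([[.448,-.0355,.064],[.448,-.0355,.0]]),p).round(1))
```

```text
[ 0.4553 -0.0264  0.1685] [ 0.002 -0.342  0.94  -0.002] [-0.11 -0.37  1.96 -0.    1.54 -2.38]
[[276.4 195.7]
 [276.8 182.3]]
```

View pics/w17.png

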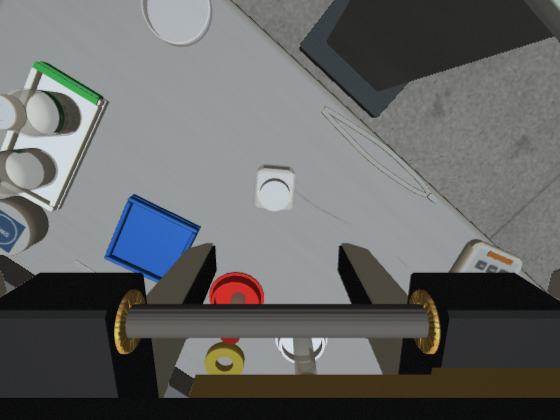

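Call:
servo_tool(
  deltas=[
    [-0.8, -0.95, -1.5, 0, 0, 0, 7],
    [0, 0, -3, 0, 0, 0, 7],
    [0, 0, -3, 0, 0, 0, 7],
    [0, 0, -2, 0, 0, 0, 7],
    [0, 0, 0, 0, 0, 0, 7],
    [0, 0, 0, 0, 0, 0, 7],
  ],
)

```text
time: 31.6
tcp_pos: [0.451, -0.0319, 0.0724]
tcp_rot: [0.003, -0.339, 0.941, -0.002]
force: [-0.4, -0.4, 0.2]
opening: 0.07
```

Call:
servo_tool(
  deltas=[
    [-0.3, -0.4, 0, 0, 0, 0, 7],
    [0, 0, 0, 0, 0, 0, 7],
    [0, 0, -1.5, 0, 0, 0, 7],
    [0, 0, -2, 0, 0, 0, 7],
    [0, 0, -1.5, 0, 0, 0, 7],
    [0, 0, 0, 0, 0, 0, 7],
    [0, 0, 0, 0, 0, 0, 7],
  ],
)

```text
time: 32.3
tcp_pos: [0.4501, -0.0361, 0.0233]
tcp_rot: [0.005, -0.338, 0.941, -0.003]
force: [0.4, -0.1, -0.0]
opening: 0.0702
```

Run:
```python
from h import *
s=telemetry.sense();print(s["tcp_pos"].round(4),s["tcp_rot"].round(3))
save("w18","wrist");save("s18","side",(170,140,310,280),scale=4)
```

```text
[ 0.4501 -0.0361  0.0233] [ 0.005 -0.338  0.941 -0.003]
```

View pics/w18.png

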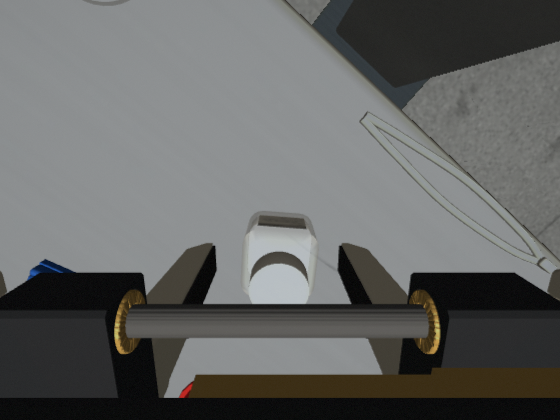

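View pics/s18.png

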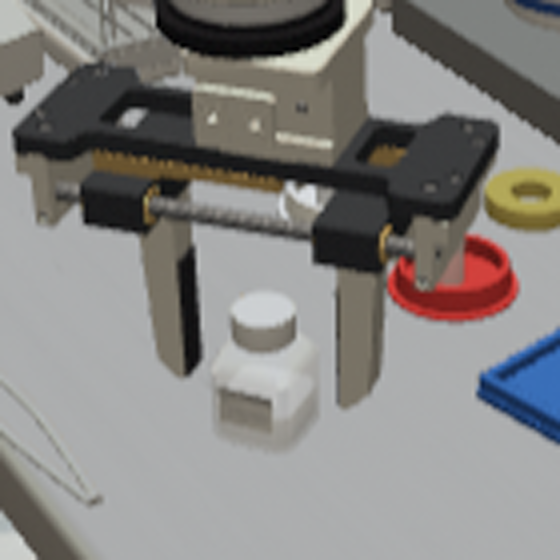

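Run:
```python
from h import *
p=optics.camera_params("wrist")
print(back((279,280),.064,p).round(4))
u=np.array([np.cos(np.radians(40)),np.sin(np.radians(40)),0])
for d in(-.02,.02): print(proj(np.array([[.4501,-.0361,.0]])+d*u,p).round(1))
print(back((283,217),0.0,p).round(4), back((283,217),.03,p).round(4))
```

```text
[ 0.4447 -0.0407  0.064 ]
[[279.3 211.5]]
[[279.7 269.5]]
[ 0.4361 -0.0448  0.    ] [ 0.4291 -0.051   0.03  ]
```

Call:
servo_tool(
  deltas=[
    [-0.2, -0.2, -0.7, 0, 0, 0, 7],
    [0, 0, 0, 0, 0, 0, 7],
    [0, 0, 0, 0, 0, 0, 3],
    [0, 0, 0, 0, 0, 0, 3],
    [0, 0, 0, 0, 0, 0, 3],
    [0, 0, 0, 0, 0, 0, 3],
    [0, 0, 0, 0, 0, 0, 3],
    [0, 0, 0, 0, 0, 0, 3],
  ],
)

```text
time: 33.2
tcp_pos: [0.449, -0.0384, 0.018]
tcp_rot: [0.007, -0.338, 0.941, -0.004]
force: [0.1, -0.1, -0.7]
opening: 0.0402
```

Call:
servo_tool(
  deltas=[
    [0, 0, 2, 0, 0, 0, 3],
    [0, 0, 3.5, 0, 0, 0, 3],
    [0, 0, 2.5, 0, 0, 0, 3],
    [2.5, -1.1, 0, 0, 0, -7, 3],
    [3, -1.3, 0, 0, 0, -7, 3],
    [3, -1.3, 0, 0, 0, -7, 3],
    [2.5, -1.2, 0, 0, 0, -6, 3],
    [1.5, -0.7, 0, 0, 0, 0, 3],
    [0, 0, 0, 0, 0, 0, 3],
    [0, 0, 0, 0, 0, 0, 3],
  ],
)

```text
time: 34.2
tcp_pos: [0.5777, -0.0963, 0.1008]
tcp_rot: [0.006, -0.099, 0.995, -0.005]
force: [-0.7, 0.2, -0.9]
opening: 0.0405
```

Run:
```python
from h import *
s=telemetry.sense();print(s["tcp_pos"].round(4),s["tcp_rot"].round(3),s["opening"])
save("w19","wrist")
p=optics.camera_params("wrist");print(proj(np.array([[.585,-.098,.014]]),p).round(1))
```

```text
[ 0.5777 -0.0963  0.1008] [ 0.006 -0.099  0.995 -0.005] 0.04054869798941531
[[275.3 220.2]]
```

View pics/w19.png

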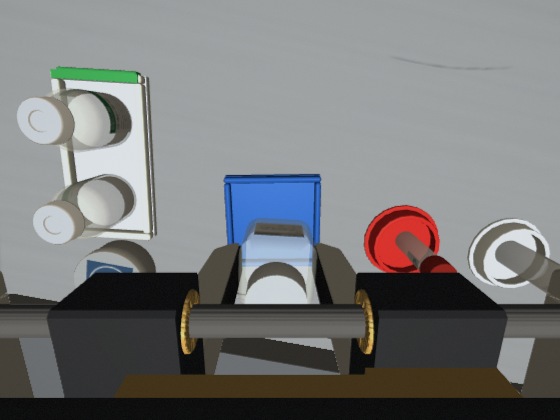

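Run:
```python
from h import *
p=optics.camera_params("wrist")
a=back((225,177),.014,p);b=back((321,176),.014,p);print(a.round(4),b.round(4)); e=(b-a)/np.linalg.norm(b-a); n=np.array([e[1],-e[0],0]); print(((a+b)/2+.04*n).round(4),np.linalg.norm(b-a),np.degrees(np.arctan2(n[1],n[0])))
```

```text
[ 0.5571 -0.1453  0.014 ] [ 0.5407 -0.0692  0.014 ]
[ 0.588  -0.0988  0.014 ] 0.0778011863202348 12.1292002374108
```

Tray centre is (0.586, -0.098), yaw 12°. I need about +0.8 cm x and −0.2 cm y.

Call:
servo_tool(
  deltas=[
    [0.8, -0.2, 0, 0, 0, 0, 3],
    [0, 0, 0, 0, 0, 0, 3],
    [0, 0, -1.5, 0, 0, 0, 3],
    [0, 0, -2, 0, 0, 0, 3],
    [0, 0, -1.5, 0, 0, 0, 3],
    [0, 0, 0, 0, 0, 0, 3],
    [0, 0, 0, 0, 0, 0, 3],
  ],
)

```text
time: 34.95
tcp_pos: [0.5839, -0.0969, 0.0475]
tcp_rot: [0.006, -0.1, 0.995, -0.005]
force: [0.3, 0.1, -0.5]
opening: 0.0404
```

Run:
```python
from h import *
s=telemetry.sense();print(s["tcp_pos"].round(4),s["tcp_rot"].round(3),s["opening"])
save("s20","side",(230,130,390,270),scale=4)
save("w20","wrist")
```

```text
[ 0.5839 -0.0969  0.0475] [ 0.006 -0.1    0.995 -0.005] 0.04041177790598297
```

View pics/s20.png

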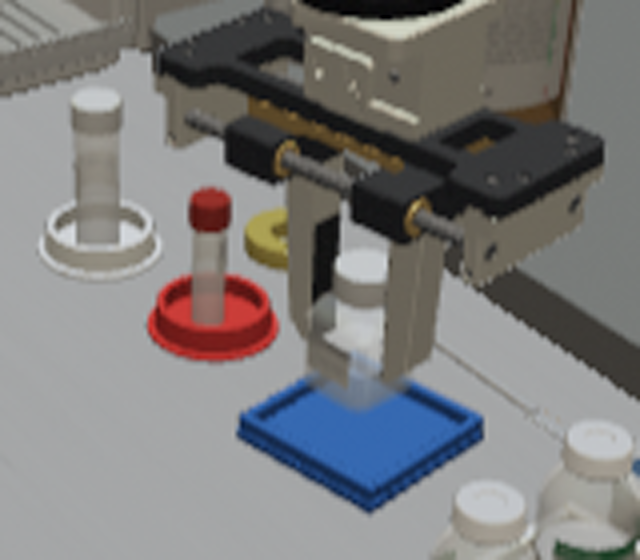

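Call:
servo_tool(
  deltas=[
    [0.1, -0.1, -1, 0, 0, 0, 3],
    [0, 0, -1, 0, 0, 0, 3],
    [0, 0, -0.3, 0, 0, 0, 3],
    [0, 0, 0, 0, 0, 0, 3],
    [0, 0, 0, 0, 0, 0, 3],
  ],
)

```text
time: 35.55
tcp_pos: [0.5858, -0.0983, 0.0241]
tcp_rot: [0.008, -0.1, 0.995, -0.005]
force: [-0.2, 0.8, -0.4]
opening: 0.0402
```

Call:
servo_tool(
  deltas=[
    [0, 0, -0.15, 0, 0, 0, 3],
    [0, 0, 0, 0, 0, 0, 3],
    [0, 0, 0, 0, 0, 0, 4.5],
    [0, 0, 0, 0, 0, 0, 5.5],
    [0, 0, 0, 0, 0, 0, 6.3],
    [0, 0, 0, 0, 0, 0, 6.3],
    [0, 0, 2, 0, 0, 0, 6.3],
    [0, 0, 3.5, 0, 0, 0, 6.3],
    [0, 0, 4.5, 0, 0, 0, 6.3],
    [0, 0, 4.5, 0, 0, 0, 6.3],
  ],
)

```text
time: 36.55
tcp_pos: [0.5823, -0.0975, 0.1657]
tcp_rot: [0.003, -0.1, 0.995, -0.004]
force: [0.5, -0.2, -0.0]
opening: 0.0631
```

Call:
servo_tool(
  deltas=[
    [-2, 2, 3, 0, 0, 0, 6.3],
    [-3, 3.5, 2, 0, 0, 0, 6.3],
    [-3, 4.5, 1, 0, 0, 0, 6.3],
    [-3, 4.5, 1, 0, 0, 0, 6.3],
    [-3, 4.5, 0, 0, 0, 0, 6.3],
    [-3, 4.5, 0, 0, 0, 0, 6.3],
    [-2, 4.5, 0, 0, 0, 0, 6.3],
    [0, 4, 0, 0, 0, 0, 6.3],
    [0, 3, 0, 0, 0, 0, 6.3],
    [0, 0, 0, 0, 0, 0, 6.3],
  ],
)

```text
time: 37.55
tcp_pos: [0.3965, 0.2428, 0.2453]
tcp_rot: [0.01, -0.099, 0.995, -0.003]
force: [0.1, -0.1, -0.0]
opening: 0.0632
```

Run:
```python
from h import *
s=telemetry.sense();print(s["time"],s["tcp_pos"].round(4),s["force"].round(1))
save("tf","top",(150,120,400,300),scale=3)
save("sf","side",(190,120,440,310),scale=3.2)
```

```text
37.55 [0.3965 0.2428 0.2453] [ 0.1 -0.1 -0. ]
```

View pics/tf.png

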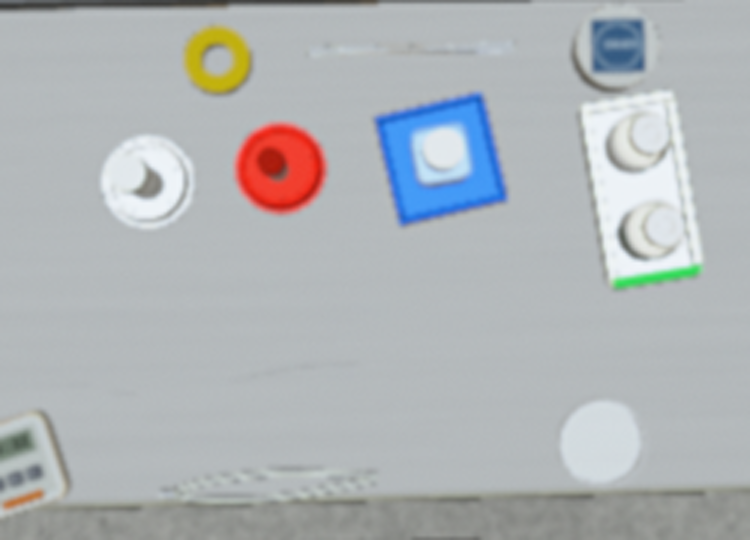

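View pics/sf.png

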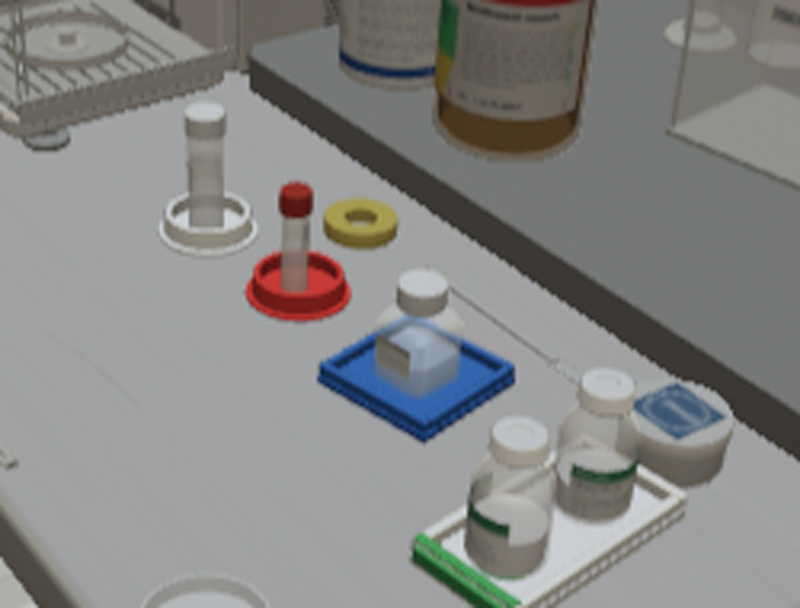

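Both views show all five standing in their places. I'll check the numbers from the top view, then hand in.

Run:
```python
from h import *
from rig import workorder
def pt(x,y): return (150+x/3-.5,120+y/3-.5)
y=np.radians(7.4);R=np.array([[np.cos(y),np.sin(y)],[-np.sin(y),np.cos(y)]])
c=np.mean([back(pt(*p),.016,"top")[:2] for p in((580,107),(672,93),(702,268),(612,288))],0)
for n,u in(("new",(650,134)),("old",(662,227))): print(n,(R@(back(pt(*u),.079,"top")[:2]-c)).round(4))
print("red",(back(pt(271,162),.074,"top")-back(pt(281,168),.012,"top"))[:2].round(4))
print("white",(back(pt(127,175),.089,"top")-back(pt(148,181),.012,"top"))[:2].round(4))
print("bottle",(back(pt(444,148),.069,"top")[:2]-np.mean([back(pt(*p),.014,"top")[:2] for p in((377,118),(482,95),(506,201),(402,225))],0)).round(4))
s=telemetry.sense();print(s["joint_vel"].round(3))
print(workorder.finish_job())
```

```text
new [0.0317 0.0012]
old [-0.0311  0.003 ]
red [-0.0024  0.0021]
white [-0.0034  0.0006]
bottle [0.0019 0.0008]
[-0.036 -0.012  0.009 -0.003  0.001 -0.011]
the job is handed in; nothing more can be done
None
```

I handed the job in at about 38 s of the 104 s allowed. All five containers were standing in their places and let go. No verdict came back, so the result rests on my own checks.

I brought the older vial forward to the front spot first, then stood the new vial on the back spot. After that I placed the red-capped tube, the white-capped tube and the square bottle.

The last checks were top and side pictures, with offsets worked out from hand-picked points in the top picture:

| Container | Offset from target | Allowed each way |
|---|---|---|
| Older vial | 3 mm from the front spot | 15 mm |
| New vial | about 2.5 mm from the back spot | 15 mm |
| Red-capped tube | about 3 mm from the red holder's centre | 17 mm |
| White-capped tube | about 3.5 mm from the white holder's centre | 17 mm |
| Square bottle | about 2 mm from the blue tray's centre | 19 mm |

- **Upright and clear:** all five look upright in both pictures. The gripper was well clear above and to the side of them, with no force on it.
- **Disagreement:** before placing, my position estimates from the different cameras differed by up to about 10 mm, the worst being the white holder. I averaged them, or re-measured with the wrist camera close in.
- **Grip:** both tubes turned out to be held by the cap instead of the body. They stayed straight and were set down normally.

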